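Ready the bead kiln for unloading

TASK

Get the cold bead kiln ready for a colleague to empty: first turn the square red pot, which stands mouth-down on the metal plate, over so that it stands mouth-up on that plate, set down gently and let go. Then take the kiln lid by its wooden bar and raise it slowly past its balance point, without letting it fly open to its stop, ease it back and hold it still just below the balance point (about 5 to 10 degrees under it). Finish while still holding the bar there, and leave the jar, the brass mould and the paddle where they are.

Things in the scene. Friction and masses are not known exactly. Their poses are not given: they have to be found in the camera images.
- pot: loose square red metal pot with a black-edged rim, 52 x 52 mm outside, 66 mm from mouth to base, walls 3 mm, base 4 mm, 0.1 to 0.2 kg. Origin: centre of its mouth, in the plane of the rim; z points from mouth to closed base: up while mouth-down (the start), down once mouth-up. x and y are square to its side faces. It does not roll and lies steadily on a side.
- plate: fixed bare-metal plate 180 x 180 mm, 6 mm thick, on the bench; origin at the centre of its underside, x and y along its edges, z up. The pot stands on it and must finish fully on it.
- kiln: fixed steel bead kiln (cold), 174 mm deep (x) by 226 mm wide (y), 150 mm high when shut; origin at the centre of its underside, z up, x from the front (bar side) to the hinge side. Only the lid moves; its flat top is bare. The lid's hinge axis runs along the kiln's far upper edge, along its y, at x +85 mm, z 115 mm in the kiln's frame.
- lid_bar (a point): wooden bar handle on the lid's front: 16 mm thick, 120 mm long, level along the kiln's y, on two 8 mm arms 54 mm either side of its middle (the origin). Shut: 132.5 mm above the bench, axis 50 mm clear of the lid's face, 220 mm in front of and 17.5 mm above the hinge axis; it swings about that, up and away. Pinched from above, it turns between the fingers.
- kiln_lid (a joint): lid angle in rad: 0 shut, growing as it opens, stop at 1.45. Weight and spring balance at 0.95 (54 degrees): below it the lid falls shut by itself, above it the spring carries it open. Net push at the bar: 2.5 N closing when shut, 0.7 N closing at 0.80, none at 0.95, 2.5 N opening at 1.45; hardly any friction.
- jar: bystander: closed amber glass jar, 54 mm across, 70 mm high, loose; origin at the centre of its underside
- mould: bystander: brass bead mould, a block 50 x 50 x 22 mm, loose; origin at the centre of its underside
- paddle: bystander: dark marver paddle with a red handle, lying flat, 230 mm long along its x (-120 to +108 mm), 60 mm wide, 26 mm high, loose
Mind the look-alikes: they are no part of the job. There is more than one size of the pot; the job needs the largest.

How it is judged:
By the outcome, as a careful person would: the job done as asked, in the order asked, and still so for the second after the job is handed in, while the arm keeps its last pose, push and grip.
It also fails if it takes over 72 s, if anything falls off the work surface, if the arm or the gripper's body presses on something with over 40 N, if the wrist force passes 120 N, or if a joint passes its speed limit or range.

ROBOT

A 6-joint arm with a two-finger parallel gripper is mounted at the origin on the work surface. World frame = base frame: x ahead of the robot, y to its left, z up, the work surface at z = 0. Lengths are in m, angles in rad, forces in N, time in s.
With the tool pointing down it reaches from about 0.325 to 0.875 m from the base axis. Payload 4.4 kg.
Tool frame: the origin (TCP) lies between the finger pads; the fingertips stand 8 mm ahead of it and the grasp point (between the pads) lies 11 mm behind it; y points along the fingers, x is the direction in which the jaws open and shut, and the axes are right-handed (so a half turn about y gives the same grasp; the last joint's range is limited). The gripper opens to 85 mm and grips with 20 to 120 N. Pads are 22 mm wide; open, the fingers measure 114 mm over their backs; the gripper's body (76 mm by 85 mm) begins 54 mm behind the grasp point. The pads swing forward as they close: fully open they stand 13 mm farther back than shut.
Start: joints at [0.987, 0.207, 1.542, -0, 1.393, -0.15], TCP at [0.242, 0.522, 0.239] pointing down, gripper open.
Joint ranges: [-2.73, 2.73], [-0.86, 2.22], [0.23, 2.46], [-1.11, 4.25], [0.08, 2.63], [-2.82, 2.82]. Speed limits (rad/s): [2.79, 2.79, 3.14, 3.14, 3.14, 3.14].

INTERFACE

Orientations are given as a unit quaternion [w, x, y, z].
In Python, from cell import env gives the robot as it stands.
- The arm moves only by the tool send_rows, never from a script. Its argument "deltas" is a list of rows, each a list of 7 numbers: the shift along the tool's x, y, z in cm, then the turn, a rotation vector about the tool's x, y, z in degrees, then the gripper's target within -1 to 1 (fully open at 1, half-way at 0, shut at -1). In form: [[tx, ty, tz, ax, ay, az, claw], ...]. A call has 1 to 10 rows; each row shifts and turns the pose as measured when the row begins, along the tool's axes as they then stand; what a row does not reach is not made up. A row lasts 1/12 s, in which the tool goes at most 41.7 mm and 7.16 degrees, less where a joint would pass 70% of its speed; a pose out of reach is approached as far as the arm can. A call with a gripper value outside its range is refused whole. The fingers move at their own pace and stop on an object; "newtons" is the grip in N (left out, the last holds). Time passes only in rows, so rows that do not move let the fingers close. It gives the time, the measured TCP pose, the force and the opening at its end, in the units of the state.
- env.get_state(): the state, without advancing time (a new reading comes with each control period).
- env.grab_frame(name): name is "scene" or "top" or "wrist"; returns (picture, depth): 384x512x3 uint8, blue, green, red; 384x512 float32, m along the optical axis (not along the pixel's ray), 0 where there is no reading.
- env.camera_params(name): a dict with "mtx" (3x3 intrinsics, pixels), "R" (3x3) and "t" (3): a world point X has camera coordinates R X + t. Camera axes: x right, y down, z forward; pixel columns grow to the right and rows downward; lengths in m; the calibration is good to about 2 mm. The wrist camera is an equidistant fisheye: a pixel r from the principal point sees the ray r / f radians off the axis. A picture is of the moment at which its call begins: read the wrist's pose just before it. camera_params takes no time and is no camera call; for the wrist camera it gives the pose at the moment of the call.
- env.hand_in(): hands the job in, once; it reports no verdict.
The state is a dict: "t": time; "joints": joint angles; "joint_vel": joint speeds; "joint_efforts": joint torques, N m; "eef_pos": TCP position; "tool_rot": TCP orientation; "wrist_force": force on the tool from outside, world axes, zero at the start; "moment": the same for the moment, N m; "gripper_width": finger opening in m.
Only numpy, scipy, OpenCV 4.12 (cv2) and the standard library are available. Lean on these libraries where they do the work, as an engineer would, in place of code of your own. Each camera call takes 0.05 s, during which the arm holds its last target.

## Working session

There is one attempt and no reset: what is moved stays moved. The work goes in short steps, Python scripts to look and compute and a tool call to move; the robot and the scene stay as the last step left them, time stands still between calls to the robot, and variables do not carry over. Pictures are saved under pics/ and viewed, and the job is handed in when it is done.

Besides the shell and the picture viewer there is one more tool, called after "Request:" by a JSON object that holds its "method" and its "body", one argument or row to a line. send_rows: Moves the arm, as the interface text tells. Its arguments: {"type":"object","properties":{"deltas":{"type":"array","items":{"type":"array","items":{"type":"number"}}},"newtons":{"type":"number"}},"required":["deltas"]}

```bash
ls; mkdir -p pics; cat > h.py <<'E'
import numpy as np, cv2
from cell import env
from scipy.spatial.transform import Rotation as Rn
def rot(q): return Rn.from_quat([q[1],q[2],q[3],q[0]])
def ray(P,u,v):
    d=np.linalg.inv(P['mtx'])@np.array([u,v,1.]); R=np.array(P['R']);t=np.array(P['t'])
    return -R.T@t, R.T@d
def onplane(P,u,v,z):
    c,d=ray(P,u,v); return c+d*(z-c[2])/d[2]
def pt(P,u,v,dep):
    c,d=ray(P,u,v); return c+d*dep
def proj(P,X):
    p=P['mtx']@(np.array(P['R'])@np.array(X)+np.array(P['t'])); return p[:2]/p[2]
E
python3 - <<'E'
from h import *
s=env.get_state(); print(s)
for n in ["scene","top","wrist"]:
    P=env.camera_params(n); im,d=env.grab_frame(n); cv2.imwrite(f"pics/{n}0.png",im); np.savez(f"{n}0.npz",im=im,d=d,**{k:np.array(P[k]) for k in("mtx","R","t")}); print(n,P)
E
```

```text
pics
{'t': 0.0, 'joints': array([ 9.86525206e-01,  2.07433020e-01,  1.54299983e+00, -2.66871324e-05,
        1.39347638e+00, -1.50486442e-01]), 'joint_vel': array([-0.00106789, -0.00112132,  0.00036919,  0.00044356, -0.00162167,
        0.00071707]), 'joint_efforts': array([-3.65716842e-04, -3.83023059e+01, -2.91600466e+01, -5.05504559e-04,
        1.05052558e-02, -3.79174639e-05]), 'eef_pos': array([0.24126717, 0.52110354, 0.23809658]), 'tool_rot': array([-0.59554109,  0.59622304,  0.37994396, -0.38143345]), 'wrist_force': array([ 0.14302942, -0.30467204,  0.06280425]), 'moment': array([ 0.00128637, -0.0235251 , -0.00995637]), 'gripper_width': 0.08521593432029344}
scene {'mtx': array([[415.80214875,   0.        , 260.52102552],
       [  0.        , 415.80214875, 191.04585193],
       [  0.        ,   0.        ,   1.        ]]), 'R': array([[ 0.31541767,  0.94894722, -0.00329752],
       [ 0.73477711, -0.24642634, -0.63196255],
       [-0.6005117 ,  0.19690922, -0.77499191]]), 't': array([-0.16397124, -0.36885303,  1.57642477])}
top {'mtx': array([[349.78000397,   0.        , 259.59873107],
       [  0.        , 349.78000397, 194.55415474],
       [  0.        ,   0.        ,   1.        ]]), 'R': array([[-0.01208541, -0.99991592,  0.00470124],
       [-0.99109845,  0.01135518, -0.13264583],
       [ 0.1325813 , -0.00626247, -0.99115235]]), 't': array([-0.03928795,  0.60370757,  1.00297307])}
wrist {'mtx': array([[297.31863964,   0.        , 254.13299463],
       [  0.        , 297.31863964, 190.1552755 ],
       [  0.        ,   0.        ,   1.        ]]), 'R': array([[ 4.20659339e-01,  9.07218275e-01, -8.49082126e-04],
       [ 8.75658965e-01, -4.05780839e-01,  2.61845924e-01],
       [ 2.37206866e-01, -1.10891440e-01, -9.65109316e-01]]), 't': array([-0.57512768, -0.03268522,  0.37825972])}
```

View pics/scene0.png

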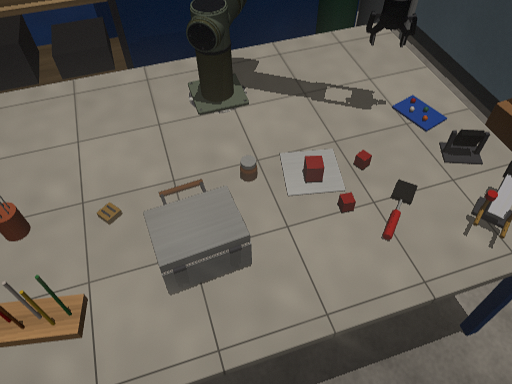

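View pics/top0.png

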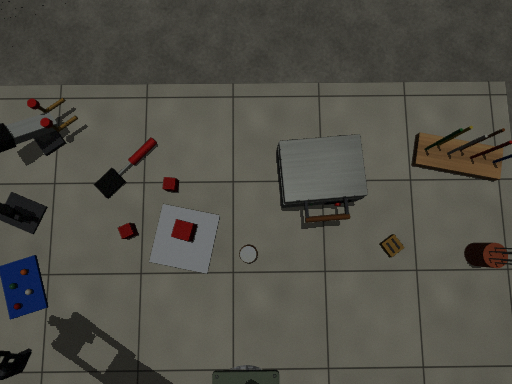

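View pics/wrist0.png

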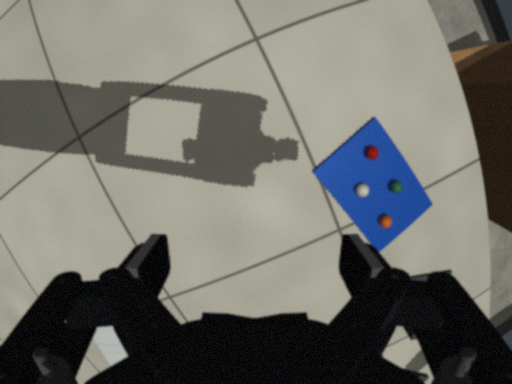

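Red cubes in the top view are at (184,230) on the plate, (170,184) and (127,231). Only the first is on the plate and it's the largest, so it fits the description. I'll confirm that in a crop while measuring.

```bash
python3 - <<'E'
from h import *
T=np.load("top0.npz"); S=np.load("scene0.npz")
for n,P in(("top",T),("scene",S)):
    print(n,"cam",-P['R'].T@P['t'])
    im=P['im'];hsv=cv2.cvtColor(im,cv2.COLOR_BGR2HSV)
    m=(((hsv[...,0]<8)|(hsv[...,0]>172))&(hsv[...,1]>140)&(hsv[...,2]>50)).astype(np.uint8)
    k,lab,st,ce=cv2.connectedComponentsWithStats(m)
    for i in range(1,k):
        if st[i,4]>60:
            u,v=ce[i]; d=P['d'][int(v),int(u)]
            print(st[i],ce[i].round(1),"pt",pt(P,u,v,d).round(3))
    
a=cv2.resize(T['im'][170:290,100:230],None,fx=4,fy=4,interpolation=cv2.INTER_CUBIC)
cv2.imwrite("pics/ctop.png",a)
b=cv2.resize(S['im'][130:230,260:400],None,fx=5,fy=5,interpolation=cv2.INTER_CUBIC); cv2.imwrite("pics/cscene.png",b)
c=cv2.resize(T['im'][120:240,260:380],None,fx=5,fy=5,interpolation=cv2.INTER_CUBIC); cv2.imwrite("pics/ckiln.png",c)
# height map of top
uu,vv=np.meshgrid(np.arange(512),np.arange(384))
X=np.stack([pt(T,u,v,d) for u,v,d in zip(uu.ravel(),vv.ravel(),T['d'].ravel())]).reshape(384,512,3)
np.save("topX.npy",X)
# pot top
m=(X[...,2]>.062)&(X[...,2]<.085)&(uu>150)&(uu<215)&(vv>205)&(vv<265)
r=cv2.minAreaRect(X[m][:,:2].astype(np.float32)*1000); print("pot",m.sum(),r,np.median(X[m][:,2]), X[m].mean(0))
m=(T['im'].min(2)>100)&(uu>145)&(uu<222)&(vv>200)&(vv<275)
# kiln lid top
m=(X[...,2]>.14)&(X[...,2]<.165)&(uu>260)&(uu<380)&(vv>120)&(vv<240)
r=cv2.minAreaRect(X[m][:,:2].astype(np.float32)*1000); print("lid",m.sum(),r,np.median(X[m][:,2]))
m=(X[...,2]>.11)&(X[...,2]<.15)&(uu>300)&(uu<355)&(vv>206)&(vv<225)
r=cv2.minAreaRect(X[m][:,:2].astype(np.float32)*1000); print("bar",m.sum(),r,np.median(X[m][:,2]), X[m].mean(0))
E
```

```text
top cam [ 0.46488336 -0.03985877  1.07436311]
[27 98  9 10 65] [ 31.1 102.3] pt [0.862 0.597 0.126]
[ 40 118  10   9  66] [ 44.5 121.7] pt [0.806 0.556 0.124]
[128 138  28  26 224] [141.7 150.4] pt [0.745 0.313 0.029]
[163 177  13  13 137] [168.5 182.8] pt [0.641 0.225 0.045]
[172 219  21  22 319] [181.8 229.6] pt [0.501 0.177 0.071]
[118 223  15  15 141] [125.  230.3] pt [0.502 0.348 0.046]
scene cam [ 1.2694057  -0.24570762  0.98807444]
[356 150  16  11  88] [363.7 155.3] pt [0.504 0.347 0.044]
[305 156  19  14 215] [314.2 162.2] pt [0.503 0.176 0.071]
[486 190  12  11  89] [491.6 194.8] pt [0.807 0.551 0.124]
[340 193  15  15 127] [347.4 198.4] pt [0.644 0.223 0.045]
[383 209  18  30 267] [391.3 224.1] pt [0.754 0.308 0.027]
pot 346 ((500.75396728515625, 176.79852294921875), (52.42424774169922, 51.68487548828125), 73.85212707519531) 0.07244926411641217 [0.50057157 0.17621108 0.07224113]
lid 5237 ((632.828369140625, -218.34609985351562), (226.70977783203125, 224.01467895507812), 4.226656913757324) 0.15029864162466955
bar 325 ((535.8839721679688, -225.7457275390625), (41.10105895996094, 119.1029281616211), 0.5391871333122253) 0.1387794692114459 [ 0.52945113 -0.22366227  0.13843733]
```

View pics/ctop.png

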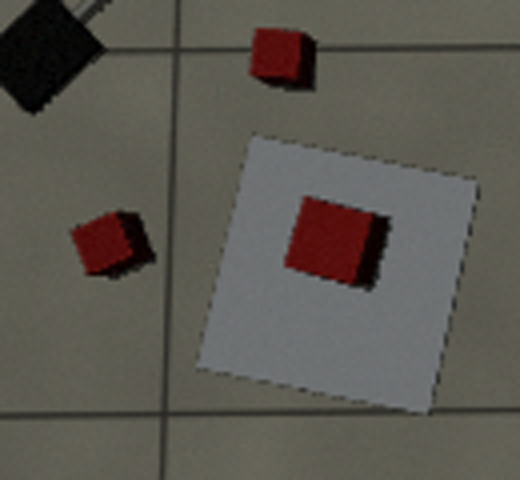

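View pics/cscene.png

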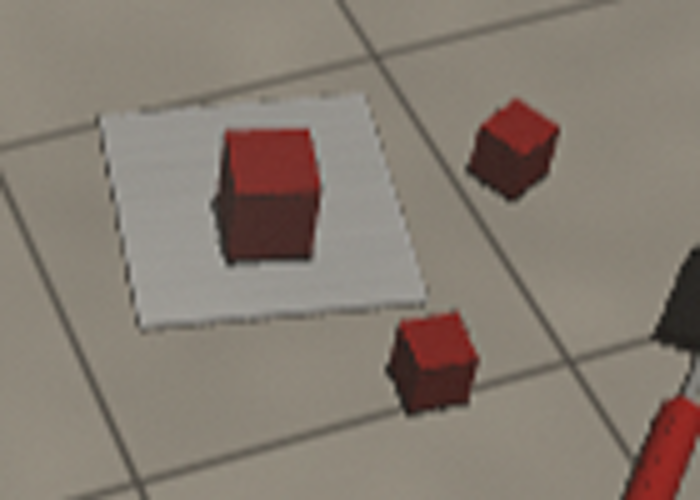

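View pics/ckiln.png

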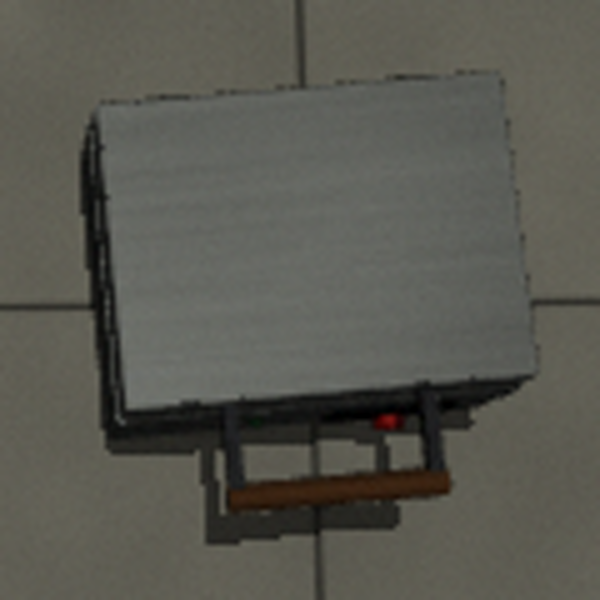

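```bash
python3 - <<'E'
from h import *
T=np.load("top0.npz"); S=np.load("scene0.npz"); X=np.load("topX.npy")
def rect(P,m,z):
    m=m.astype(np.uint8);k,lab,st,ce=cv2.connectedComponentsWithStats(m); i=1+st[1:,4].argmax()
    c,_=cv2.findContours((lab==i).astype(np.uint8),0,1); c=c[0][:,0]
    w=np.array([onplane(P,u,v,z)[:2] for u,v in c],np.float32)*1000
    r=cv2.minAreaRect(w); print(st[i],np.round(r[0],1),np.round(r[1],1),round(r[2],2))
def win(m,u0,u1,v0,v1):
    o=np.zeros_like(m);o[v0:v1,u0:u1]=m[v0:v1,u0:u1];return o
for n,P,wp,wpl,wb in(("top",T,(160,215,205,260),(140,230,195,280),(295,360,205,230)),("scene",S,(295,335,145,190),(270,350,140,200),(150,215,170,210))):
    hsv=cv2.cvtColor(P['im'],cv2.COLOR_BGR2HSV)
    red=((hsv[...,0]<8)|(hsv[...,0]>172))&(hsv[...,1]>140)&(hsv[...,2]>50)
    print(n,"pot top");rect(P,win(red,*wp),.072)
    h,s,v=[hsv[...,i] for i in range(3)]
    print([hsv[y,x].tolist() for x,y in ([(205,225),(330,217),(215,290),(300,170)] if n=="top" else [(292,160),(185,187),(250,100),(200,220)])])
    br=(h>=5)&(h<20)&(s>120)&(v>40)
    print("bar");rect(P,win(br,*wb),.1325)
    if n=="top":
        pl=(s<30)&(v>100); print("plate");rect(P,win(pl,*wpl),.006)
        uu,vv=np.meshgrid(np.arange(512),np.arange(384))
        m=(X[...,2]>.143)&(X[...,2]<.16)&(uu>260)&(uu<380)&(vv>120)&(vv<240)
        m=cv2.morphologyEx(m.astype(np.uint8),cv2.MORPH_OPEN,np.ones((15,15)))
        r=cv2.minAreaRect(X[m>0][:,:2].astype(np.float32)*1000);print("lid",m.sum(),r); print(cv2.boxPoints(r).round(1).tolist())
E
```

```text
top pot top
[172 219  21  22 319] [500.8 176.9] [50.1 51.1] 74.7
[[110, 13, 118], [11, 171, 61], [30, 30, 94], [40, 15, 102]]
bar
[306 214  44   7 197] [ 526.4 -228.3] [ 14.1 117.4] 4.07
plate
[ 149  204   70   69 3014] [478.3 183.5] [178.3 177.6] 77.97
lid 4860 ((660.90576171875, -216.33975219726562), (170.47996520996094, 223.85423278808594), 4.246945381164551)
[[567.5999755859375, -111.0], [584.2000122070312, -334.29998779296875], [754.2000122070312, -321.6000061035156], [737.5999755859375, -98.4000015258789]]
scene pot top
[305 156  19  14 215] [505.3 174.9] [52.  53.5] 71.43
[[19, 14, 150], [12, 111, 94], [19, 35, 138], [26, 16, 126]]
bar
[159 180  43  14  72] [ 523.3 -227.3] [  7.9 116.2] 3.12
```

```bash
cat >> h.py <<'E'
from scipy.linalg import logm,expm
def Rtool(head,lean,sx=1):
    """tool z: horizontal comp sin(lean) along heading(deg), down cos(lean). lean<0 = pointing back"""
    a=np.radians(head);l=np.radians(lean);h=np.array([np.cos(a),np.sin(a),0])
    z=np.sin(l)*h-np.cos(l)*np.array([0,0,1]); x=sx*np.array([-np.sin(a),np.cos(a),0]); return np.stack([x,np.cross(z,x),z],1)
def M(R,p):
    m=np.eye(4);m[:3,:3]=R;m[:3,3]=p;return m
def cur():
    s=env.get_state();return s,M(rot(s['tool_rot']).as_matrix(),s['eef_pos'])
def go(R,g,n):
    """R target, g grasp point target, n rows -> row"""
    s,C=cur(); D=np.linalg.inv(C)@M(R,np.array(g)+.011*R[:,2])
    w=Rn.from_matrix(D[:3,:3]).as_rotvec(); 
    E=np.real(expm(np.real(logm(D))/n)); 
    print("total cm",(D[:3,3]*100).round(2),"deg",np.degrees(w).round(2)); 
    print("row x%d"%n,(E[:3,3]*100).round(2),np.degrees(Rn.from_matrix(E[:3,:3]).as_rotvec()).round(2))
def st():
    s,C=cur();print("t",round(s['t'],2),"j",s['joints'].round(2),"grasp",(C[:3,3]-.011*C[:3,2]).round(4),"z",C[:3,2].round(3),"x",C[:3,0].round(3),"F",s['wrist_force'].round(1),"w",round(s['gripper_width'],4)); return s,C
E
python3 - <<'E'
from h import *
st()
for sx in(1,-1):
    R=Rtool(-16,-45,sx); go(R,np.array([.502,.176,.039])-.094*R[:,2],12)
E
```

```text
t 0.15 j [ 0.99  0.21  1.54 -0.    1.39 -0.15] grasp [0.2514 0.5166 0.2384] z [-0.907  0.42   0.   ] x [ 0.42   0.907 -0.002] F [-0.1 -0.4 -0.4] w 0.0854
total cm [-19.44  14.09 -43.96] deg [-44.93  -8.35  -3.57]
row x12 [-1.9   2.39 -2.99] [-3.74 -0.7  -0.3 ]
total cm [-19.44  14.09 -43.96] deg [-12.53  67.41 162.66]
row x12 [ 3.52  2.13 -3.66] [-1.04  5.62 13.55]
```

The approach axis is the tool's y (y points along the fingers), so I'll fix the helper.

```bash
python3 - <<'E'
s=open('h.py').read()
s=s.replace("np.stack([x,np.cross(z,x),z],1)","np.stack([x,z,np.cross(x,z)],1)").replace(".011*R[:,2]",".011*R[:,1]").replace(".011*C[:3,2]",".011*C[:3,1]").replace('"z",C[:3,2]','"app",C[:3,1]')
open('h.py','w').write(s)
E
python3 - <<'E'
from h import *
st()
for sx in(1,-1):
    R=Rtool(-16,-45,sx); go(R,np.array([.502,.176,.039])-.094*R[:,1],12)
E
```

```text
t 0.15 j [ 0.99  0.21  1.54 -0.    1.39 -0.15] grasp [0.2414 0.5213 0.2494] app [-0.001 -0.002 -1.   ] x [ 0.42   0.907 -0.002] F [-0.1 -0.4 -0.4] w 0.0854
total cm [-19.44  14.09 -43.96] deg [44.89 -8.43  3.38]
row x12 [-1.85 -0.14 -3.83] [ 3.74 -0.7   0.28]
total cm [-19.44  14.09 -43.96] deg [ -4.95 158.65  65.68]
row x12 [ 5.17  1.23 -3.3 ] [-0.41 13.22  5.47]
```

```bash
python3 - <<'E'
from h import *
R=Rtool(-16,-45,1); go(R,np.array([.502,.176,.039])-.094*R[:,1]+[0,0,.06],14)
E
```

```text
total cm [-19.45   8.09 -43.96] deg [44.89 -8.43  3.38]
row x14 [-1.6  -0.54 -3.13] [ 3.21 -0.6   0.24]
```

Request:
{"method": "send_rows", "body": {
  "deltas": [
    [-1.6,-0.54,-3.13,3.21,-0.6,0.24,1],
    [-1.6,-0.54,-3.13,3.21,-0.6,0.24,1],
    [-1.6,-0.54,-3.13,3.21,-0.6,0.24,1],
    [-1.6,-0.54,-3.13,3.21,-0.6,0.24,1],
    [-1.6,-0.54,-3.13,3.21,-0.6,0.24,1],
    [-1.6,-0.54,-3.13,3.21,-0.6,0.24,1],
    [-1.6,-0.54,-3.13,3.21,-0.6,0.24,1],
    [-1.6,-0.54,-3.13,3.21,-0.6,0.24,1],
    [-1.6,-0.54,-3.13,3.21,-0.6,0.24,1],
    [-1.6,-0.54,-3.13,3.21,-0.6,0.24,1]
  ],
  "newtons": 40
}}

```text
t: 0.98
eef_pos: [0.4741, 0.2558, 0.2126]
tool_rot: [0.708, -0.38, -0.283, 0.524]
wrist_force: [-0.0, 0.7, 1.0]
gripper_width: 0.0853
```

```bash
python3 - <<'E'
from h import *
st()
R=Rtool(-16,-45,1); go(R,np.array([.502,.176,.039])-.094*R[:,1],9)
E
```

```text
t 0.98 j [ 0.18  0.47  1.36  0.27  1.83 -1.09] grasp [0.4799 0.254  0.2218] app [-0.527  0.163 -0.834] x [0.291 0.957 0.003] F [-0.   0.7  1. ] w 0.0853
total cm [ -6.76   3.59 -15.39] deg [11.56 -0.62  0.71]
row x9 [-0.76  0.25 -1.74] [ 1.28 -0.07  0.08]
```

Request:
{"method": "send_rows", "body": {
  "deltas": [
    [-0.76,0.25,-1.74,1.28,-0.07,0.08,1],
    [-0.76,0.25,-1.74,1.28,-0.07,0.08,1],
    [-0.76,0.25,-1.74,1.28,-0.07,0.08,1],
    [-0.76,0.25,-1.74,1.28,-0.07,0.08,1],
    [-0.76,0.25,-1.74,1.28,-0.07,0.08,1],
    [-0.76,0.25,-1.74,1.28,-0.07,0.08,1],
    [-0.76,0.25,-1.74,1.28,-0.07,0.08,1],
    [-0.76,0.25,-1.74,1.28,-0.07,0.08,1],
    [-0.76,0.25,-1.74,1.28,-0.07,0.08,1],
    [0,0,0,0,0,0,1]
  ]
}}

```text
t: 1.82
eef_pos: [0.5651, 0.1438, 0.0806]
tool_rot: [0.744, -0.303, -0.221, 0.553]
wrist_force: [-0.4, -0.5, -1.0]
gripper_width: 0.0854
```

```bash
python3 - <<'E'
from h import *
st()
R=Rtool(-16,-45,1); go(R,np.array([.502,.176,.039])-.004*R[:,1],5)
E
```

```text
t 1.82 j [-0.01  0.88  1.08  0.22  1.95 -1.28] grasp [0.5727 0.1415 0.0882] app [-0.69   0.204 -0.695] x [ 0.29   0.957 -0.006] F [-0.4 -0.5 -1. ] w 0.0854
total cm [1.27 8.6  1.85] deg [-0.99 -0.83  0.36]
row x5 [0.26 1.72 0.38] [-0.2  -0.17  0.07]
```

Request:
{"method": "send_rows", "body": {
  "deltas": [
    [0.5,0,0.7,-0.4,-0.3,0.1,1],
    [0.5,0,0.7,-0.3,-0.3,0.1,1],
    [0.27,0,0.45,-0.3,-0.2,0.1,1],
    [0,0,0,0,0,0,1]
  ]
}}

```text
t: 2.15
eef_pos: [0.5541, 0.1625, 0.0951]
tool_rot: [0.738, -0.305, -0.231, 0.556]
wrist_force: [-0.1, 0.7, 0.1]
gripper_width: 0.085
```

```bash
python3 - <<'E'
from h import *
st()
R=Rtool(-16,-45,1); go(R,np.array([.502,.176,.039])-.004*R[:,1],5)
P=env.camera_params("top");im,d=env.grab_frame("top")
cv2.imwrite("pics/a1.png",cv2.resize(im[150:300,90:290],None,fx=4,fy=4))
E
```

```text
t 2.15 j [ 0.02  0.84  1.12  0.23  1.94 -1.27] grasp [0.5616 0.1604 0.1028] app [-0.68   0.196 -0.707] x [0.276 0.961 0.002] F [-0.1  0.7  0.1] w 0.085
total cm [-0.15  8.47 -0.17] deg [-0.05  0.07  0.06]
row x5 [-0.03  1.69 -0.03] [-0.01  0.01  0.01]
```

View pics/a1.png

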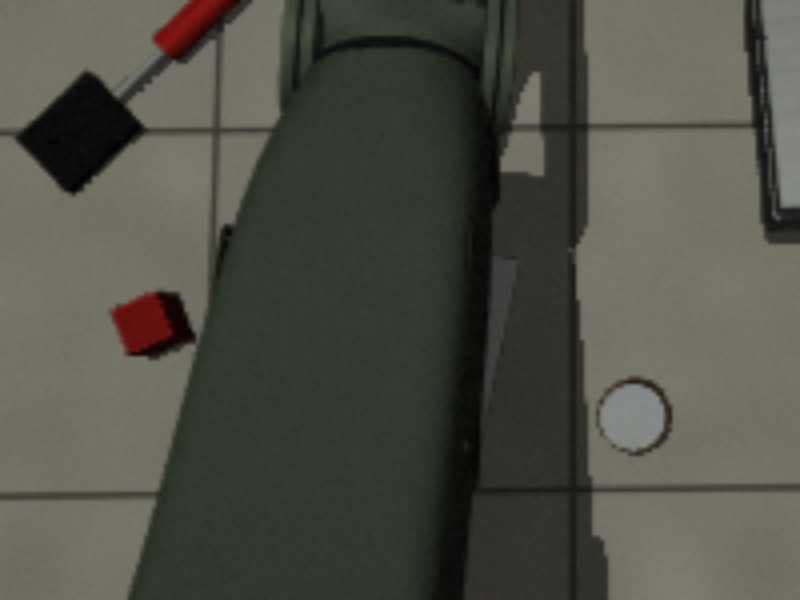

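The forearm blocks the top view here. It shows the jar at crop (633,415) and one small pot at (152,323), both untouched. I'll check with the wrist camera.

```bash
python3 - <<'E'
from h import *
im,d=env.grab_frame("wrist"); cv2.imwrite("pics/a2.png",im)
im,d=env.grab_frame("scene"); cv2.imwrite("pics/a3.png",cv2.resize(im[80:260,200:420],None,fx=3,fy=3))
E
```

```text
(no output)
```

View pics/a2.png

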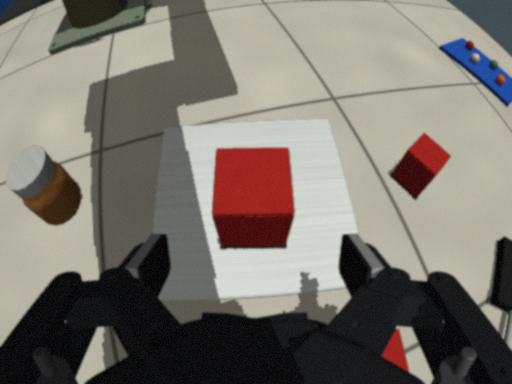

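View pics/a3.png

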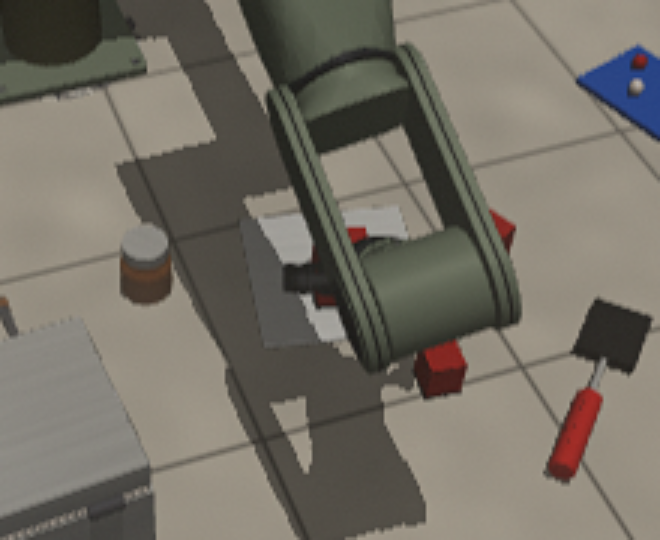

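```bash
python3 - <<'E'
from h import *
P=env.camera_params("scene");im,d=env.grab_frame("scene")
for u,v in[(335,186),(323,190),(318,195),(325,202),(352,186),(345,190),(365,184),(370,178)]: print(u,v,pt(P,u,v,d[v,u]).round(3))
E
```

```text
335 186 [0.794 0.073 0.327]
323 190 [0.795 0.045 0.326]
318 195 [0.783 0.043 0.296]
325 202 [0.803 0.05  0.294]
352 186 [0.803 0.107 0.325]
345 190 [0.805 0.091 0.32 ]
365 184 [0.804 0.138 0.32 ]
370 178 [0.806 0.144 0.34 ]
```

Request:
{"method": "send_rows", "body": {
  "deltas": [
    [-0.05,1.6,-0.05,0,0,0,1],
    [-0.05,1.6,-0.05,0,0,0,1],
    [-0.05,1.6,-0.05,0,0,0,1],
    [0,1.6,0,0,0,0,1],
    [0,1.0,0,0,0,0,1],
    [0,0,0,0,0,0,1]
  ]
}}

```text
t: 2.85
eef_pos: [0.506, 0.174, 0.0411]
tool_rot: [0.737, -0.308, -0.233, 0.554]
wrist_force: [0.2, -0.1, -0.4]
gripper_width: 0.0857
```

```bash
python3 - <<'E'
from h import *
st()
R=Rtool(-16,-45,1); go(R,np.array([.502,.176,.039])-.004*R[:,1],2)
im,d=env.grab_frame("wrist"); cv2.imwrite("pics/a4.png",im)
E
```

```text
t 2.85 j [ 0.04  0.82  1.28  0.23  1.79 -1.29] grasp [0.5134 0.1719 0.049 ] app [-0.673  0.196 -0.713] x [0.278 0.961 0.002] F [ 0.2 -0.1 -0.4] w 0.0857
total cm [0.07 1.16 0.17] deg [0.47 0.02 0.18]
row x2 [0.04 0.58 0.08] [0.24 0.01 0.09]
```

View pics/a4.png

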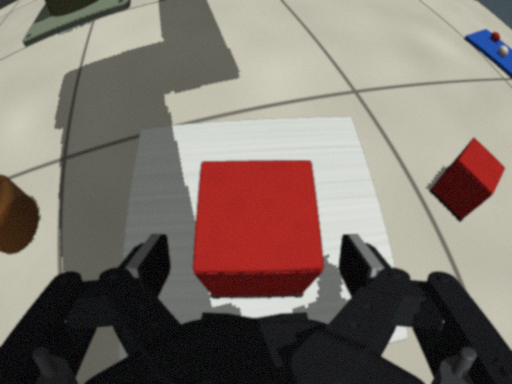

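Request:
{"method": "send_rows", "body": {
  "deltas": [
    [0.05,0.8,0.1,0.3,0,0.1,1],
    [0,0.45,0.05,0.1,0,0,1],
    [0,0,0,0,0,0,0.3],
    [0,0,0,0,0,0,-0.2],
    [0,0,0,0,0,0,-0.5],
    [0,0,0,0,0,0,-0.5],
    [0,0,0,0,0,0,-0.5],
    [0,0,0,0,0,0,-0.5]
  ],
  "newtons": 40
}}

```text
t: 3.57
eef_pos: [0.5018, 0.1768, 0.0354]
tool_rot: [0.737, -0.309, -0.234, 0.553]
wrist_force: [0.3, 1.1, -0.7]
gripper_width: 0.0515
```

```bash
python3 - <<'E'
from h import *
st()
print(env.get_state()['moment'])
E
```

```text
t 3.57 j [ 0.04  0.82  1.29  0.23  1.77 -1.29] grasp [0.5092 0.1746 0.0432] app [-0.671  0.197 -0.715] x [0.278 0.961 0.004] F [ 0.3  1.1 -0.7] w 0.0515
[-0.09099868 -0.42787477  0.00465321]
```

```bash
python3 - <<'E'
from h import *
s,C=st()
go(C[:3,:3],[.509,.1746,.083],3)
R=Rtool(21,0,1); go(R,np.array([.49,.18,.14]),10)
E
```

```text
t 3.57 j [ 0.04  0.82  1.29  0.23  1.77 -1.29] grasp [0.5092 0.1746 0.0432] app [-0.671  0.197 -0.715] x [0.278 0.961 0.004] F [ 0.3  1.1 -0.7] w 0.0515
total cm [ 0.01 -2.83  2.79] deg [-0.  0. -0.]
row x3 [ 0.   -0.94  0.93] [-0.  0. -0.]
total cm [ 0.02 -5.83  7.42] deg [-42.72 -35.14  14.59]
row x10 [ 0.12 -0.82  0.51] [-4.27 -3.51  1.46]
```

Request:
{"method": "send_rows", "body": {
  "deltas": [
    [0,-0.5,0.5,0,0,0,-0.5],
    [0,-1,1,0,0,0,-0.5],
    [0,-1,1,0,0,0,-0.5],
    [0,-1,1,0,0,0,-0.5],
    [0,0,0,0,0,0,-0.5]
  ]
}}

```text
t: 3.98
eef_pos: [0.5011, 0.1766, 0.0897]
tool_rot: [0.737, -0.308, -0.234, 0.553]
wrist_force: [1.0, 0.3, -0.7]
gripper_width: 0.0517
```

```bash
python3 - <<'E'
from h import *
s,C=st()
R=Rtool(21,0,1); go(R,np.array([.49,.18,.14]),10)
im,d=env.grab_frame("wrist"); cv2.imwrite("pics/a5.png",im)
E
```

```text
t 3.98 j [ 0.04  0.74  1.29  0.24  1.85 -1.27] grasp [0.5085 0.1744 0.0976] app [-0.672  0.197 -0.714] x [0.278 0.961 0.004] F [ 1.   0.3 -0.7] w 0.0517
total cm [ 0.03 -1.99  3.58] deg [-42.77 -35.14  14.59]
row x10 [ 0.07 -0.32  0.27] [-4.28 -3.51  1.46]
```

View pics/a5.png

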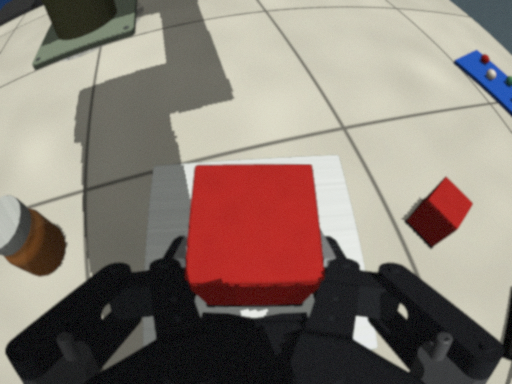

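The pot, at wrist view (255,232), is held square and lifted clear of the plate. Next I turn it in the air.

Request:
{"method": "send_rows", "body": {
  "deltas": [
    [0.07,-0.32,0.27,-4.3,-3.5,1.46,-0.5],
    [0.07,-0.32,0.27,-4.3,-3.5,1.46,-0.5],
    [0.07,-0.32,0.27,-4.3,-3.5,1.46,-0.5],
    [0.07,-0.32,0.27,-4.3,-3.5,1.46,-0.5],
    [0.07,-0.32,0.27,-4.3,-3.5,1.46,-0.5],
    [0.07,-0.32,0.27,-4.3,-3.5,1.46,-0.5],
    [0.07,-0.32,0.27,-4.3,-3.5,1.46,-0.5],
    [0.07,-0.32,0.27,-4.3,-3.5,1.46,-0.5],
    [0.07,-0.32,0.27,-4.3,-3.5,1.46,-0.5],
    [0.07,-0.32,0.27,-4.3,-3.5,1.46,-0.5]
  ]
}}

```text
t: 4.87
eef_pos: [0.491, 0.1786, 0.1283]
tool_rot: [-0.382, 0.405, 0.595, -0.58]
wrist_force: [0.4, 1.0, -1.9]
gripper_width: 0.0513
```

```bash
python3 - <<'E'
from h import *
s,C=st()
R=Rtool(21,45.4,1); go(R,np.array([.475,.182,.10]),9)
E
```

```text
t 4.87 j [ 0.19  0.2   1.8  -0.01  1.1  -1.77] grasp [0.4906 0.1786 0.1392] app [ 0.039  0.    -0.999] x [-0.381  0.925 -0.015] F [ 0.4  1.  -1.9] w 0.0513
total cm [0.96 3.56 0.69] deg [-43.32   1.64  -0.22]
row x9 [0.1  0.36 0.21] [-4.81  0.18 -0.02]
```

Request:
{"method": "send_rows", "body": {
  "deltas": [
    [0.1,0.36,0.21,-4.8,0.2,0,-0.5],
    [0.1,0.36,0.21,-4.8,0.2,0,-0.5],
    [0.1,0.36,0.21,-4.8,0.2,0,-0.5],
    [0.1,0.36,0.21,-4.8,0.2,0,-0.5],
    [0.1,0.36,0.21,-4.8,0.2,0,-0.5],
    [0.1,0.36,0.21,-4.8,0.2,0,-0.5],
    [0.1,0.36,0.21,-4.8,0.2,0,-0.5],
    [0.1,0.36,0.21,-4.8,0.2,0,-0.5],
    [0.1,0.36,0.21,-4.8,0.2,0,-0.5],
    [0,0,0,0,0,0,-0.5]
  ]
}}

```text
t: 5.7
eef_pos: [0.4738, 0.1934, 0.1024]
tool_rot: [-0.237, 0.506, 0.755, -0.344]
wrist_force: [-0.5, 0.2, -1.5]
gripper_width: 0.0516
```

```bash
python3 - <<'E'
from h import *
s,C=st()
R=Rtool(21,45.4,1); go(R,np.array([.475,.182,.045]),5)
im,d=env.grab_frame("wrist"); cv2.imwrite("pics/a6.png",im)
P=env.camera_params("scene");im,d=env.grab_frame("scene"); cv2.imwrite("pics/a7.png",cv2.resize(im[100:220,240:400],None,fx=5,fy=5))
E
```

```text
t 5.7 j [ 0.1  -0.03  2.32  0.88  0.25 -2.65] grasp [0.4672 0.1907 0.1107] app [ 0.6    0.252 -0.759] x [-0.375  0.927  0.011] F [-0.5  0.2 -1.5] w 0.0516
total cm [-1.19  5.23  3.88] deg [-4.79  0.35  1.15]
row x5 [-0.23  1.02  0.81] [-0.96  0.07  0.23]
```

View pics/a6.png

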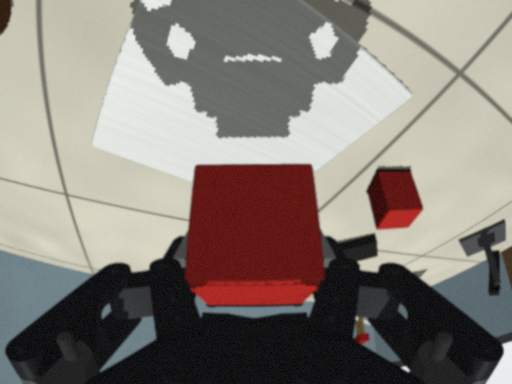

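View pics/a7.png

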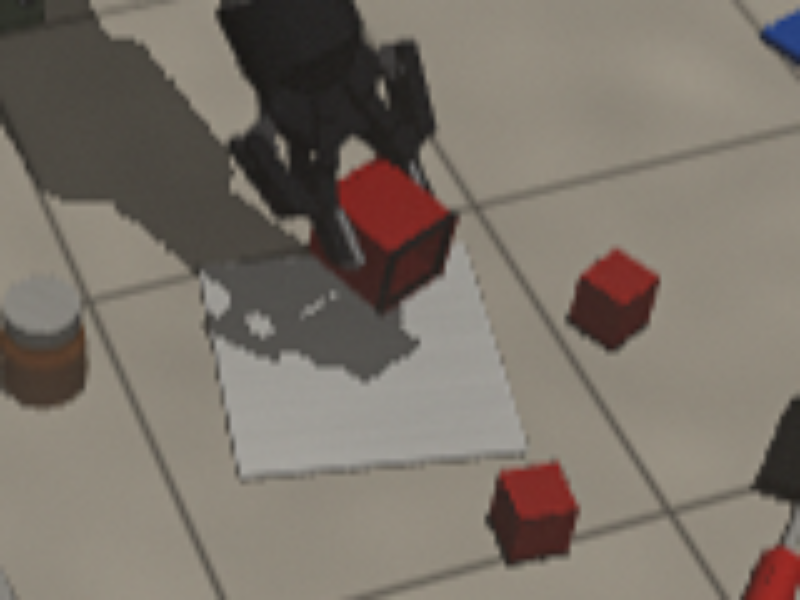

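The pot is held with its base toward the robot; its dark-rimmed mouth is at crop (418,262), facing away. The wrist is close to singular, so I'll move outward before lowering.

```bash
python3 - <<'E'
from h import *
s,C=st()
R=Rtool(21,45.4,1); go(C[:3,:3],np.array([.52,.197,.10]),4)
go(R,np.array([.52,.197,.10]),4)
E
```

```text
t 5.8 j [ 0.1  -0.03  2.32  0.87  0.25 -2.64] grasp [0.4688 0.1906 0.1118] app [ 0.601  0.251 -0.759] x [-0.376  0.927  0.008] F [ 0.8  0.3 -0.8] w 0.0516
total cm [-1.34  4.13 -3.02] deg [-0. -0. -0.]
row x4 [-0.33  1.03 -0.75] [-0. -0. -0.]
total cm [-1.36  4.13 -3.11] deg [-4.75  0.47  1.09]
row x4 [-0.33  1.06 -0.75] [-1.19  0.12  0.27]
```

Request:
{"method": "send_rows", "body": {
  "deltas": [
    [-0.33,1.0,-0.75,0,0,0,-0.5],
    [-0.33,1.0,-0.75,0,0,0,-0.5],
    [-0.33,1.0,-0.75,0,0,0,-0.5],
    [-0.33,1.0,-0.75,0,0,0,-0.5],
    [0,0,0,-1.5,0.1,0.3,-0.5],
    [0,0,0,-1.5,0.1,0.3,-0.5],
    [0,0,0,-1.5,0.1,0.3,-0.5],
    [0,0,0,0,0,0,-0.5]
  ]
}}

```text
t: 6.47
eef_pos: [0.5349, 0.2076, 0.1129]
tool_rot: [-0.217, 0.523, 0.758, -0.323]
wrist_force: [0.2, 0.3, -1.7]
gripper_width: 0.0518
```

```bash
python3 - <<'E'
from h import *
s,C=st()
R=Rtool(21,45.5,1); go(R,np.array([.51,.194,.045]),5)
E
```

```text
t 6.47 j [ 0.14  0.08  2.21  1.08  0.17 -2.82] grasp [0.5277 0.2049 0.1208] app [ 0.654  0.244 -0.716] x [-0.358  0.933 -0.01 ] F [ 0.2  0.3 -1.7] w 0.0518
total cm [-0.3   4.01  6.73] deg [-1.26  0.39 -0.38]
row x5 [-0.07  0.79  1.35] [-0.25  0.08 -0.08]
```

Forward lean of 45° on the plate runs into the wrist singularity and the limit of joint 6. I'll stand the pot back up, mouth-down and aligned with the arm plane. Then I'll regrip with about 60° of back lean, so the forward lean only has to be 30°.

```bash
python3 - <<'E'
from h import *
s,C=st()
R=Rtool(15,0,1); go(R,np.array([.50,.188,.13]),8)
E
```

```text
t 6.47 j [ 0.14  0.08  2.21  1.08  0.17 -2.82] grasp [0.5277 0.2049 0.1208] app [ 0.654  0.244 -0.716] x [-0.358  0.933 -0.01 ] F [ 0.2  0.3 -1.7] w 0.0518
total cm [-0.58 -3.19  2.42] deg [44.22  5.92  1.8 ]
row x8 [-0.09 -0.28  0.42] [5.53 0.74 0.23]
```

Request:
{"method": "send_rows", "body": {
  "deltas": [
    [0,-0.3,0.2,3,0.7,0.2,-0.5],
    [-0.09,-0.28,0.42,5.5,0.74,0.23,-0.5],
    [-0.09,-0.28,0.42,5.5,0.74,0.23,-0.5],
    [-0.09,-0.28,0.42,5.5,0.74,0.23,-0.5],
    [-0.09,-0.28,0.42,5.5,0.74,0.23,-0.5],
    [-0.09,-0.28,0.42,5.5,0.74,0.23,-0.5],
    [-0.09,-0.28,0.42,5.5,0.74,0.23,-0.5],
    [-0.09,-0.28,0.42,5.5,0.74,0.23,-0.5]
  ]
}}

```text
t: 7.13
eef_pos: [0.5001, 0.1984, 0.1158]
tool_rot: [-0.38, 0.45, 0.625, -0.512]
wrist_force: [0.4, 0.3, -2.2]
gripper_width: 0.0516
```

```bash
python3 - <<'E'
from h import *
s,C=st()
R=Rtool(12,-44.4,1); go(R,np.array([.50,.188,.10]),9)
E
```

```text
t 7.13 j [ 0.2   0.16  1.89  0.04  0.91 -1.71] grasp [0.4982 0.1976 0.1266] app [ 0.172  0.07  -0.983] x [-0.306  0.952  0.014] F [ 0.4  0.3 -2.2] w 0.0516
total cm [-0.94  2.11  1.51] deg [54.99  6.   -0.95]
row x9 [-0.11  0.29  0.05] [ 6.11  0.67 -0.11]
```

Request:
{"method": "send_rows", "body": {
  "deltas": [
    [-0.11,0.29,0.05,6.1,0.67,-0.1,-0.5],
    [-0.11,0.29,0.05,6.1,0.67,-0.1,-0.5],
    [-0.11,0.29,0.05,6.1,0.67,-0.1,-0.5],
    [-0.11,0.29,0.05,6.1,0.67,-0.1,-0.5],
    [-0.11,0.29,0.05,6.1,0.67,-0.1,-0.5],
    [-0.11,0.29,0.05,6.1,0.67,-0.1,-0.5],
    [-0.11,0.29,0.05,6.1,0.67,-0.1,-0.5],
    [-0.11,0.29,0.05,6.1,0.67,-0.1,-0.5],
    [-0.11,0.29,0.05,5.0,0.67,-0.1,-0.5],
    [0,0,0,0,0,0,-0.5]
  ]
}}

```text
t: 7.97
eef_pos: [0.501, 0.1819, 0.1014]
tool_rot: [0.574, -0.259, -0.289, 0.721]
wrist_force: [-0.5, -0.3, -2.0]
gripper_width: 0.0513
```

```bash
python3 - <<'E'
from h import *
s,C=st()
R=Rtool(12,-44.4,1); go(R,np.array([.50,.188,.055]),4);go(R,np.array([.50,.188,.0437]),4)
E
```

```text
t 7.97 j [ 0.2   0.78  1.19 -0.03  1.94 -1.56] grasp [0.5084 0.1838 0.1093] app [-0.678 -0.173 -0.714] x [-0.207  0.977 -0.041] F [-0.5 -0.3 -2. ] w 0.0513
total cm [ 0.84  4.38 -3.25] deg [ 0.04 -1.66 -1.65]
row x4 [ 0.19  1.1  -0.81] [ 0.01 -0.42 -0.41]
total cm [ 0.88  5.18 -4.03] deg [ 0.04 -1.66 -1.65]
row x4 [ 0.2   1.3  -1.01] [ 0.01 -0.42 -0.41]
```

Request:
{"method": "send_rows", "body": {
  "deltas": [
    [0.2,1.1,-0.8,0,-0.5,-0.6,-0.5],
    [0.2,1.1,-0.8,0,-0.5,-0.6,-0.5],
    [0.2,1.0,-0.8,0,-0.5,-0.5,-0.5],
    [0.1,0.8,-0.6,0,0,0,-0.5],
    [0,0,0,0,0,0,-0.5]
  ]
}}

```text
t: 8.38
eef_pos: [0.4934, 0.1864, 0.0483]
tool_rot: [0.578, -0.248, -0.304, 0.715]
wrist_force: [-0.0, 0.4, -1.1]
gripper_width: 0.0514
```

```bash
python3 - <<'E'
from h import *
s,C=st()
R=Rtool(12,-44.4,1); go(R,np.array([.50,.188,.0437]),4)
g=C[:3,3]-.011*C[:3,1]; go(R,np.array([g[0],g[1],.0437]),4)
im,d=env.grab_frame("wrist"); cv2.imwrite("pics/a8.png",im)
E
```

```text
t 8.38 j [ 0.2   0.83  1.23 -0.01  1.84 -1.58] grasp [0.5008 0.188  0.0562] app [-0.676 -0.145 -0.723] x [-0.207  0.978 -0.003] F [-0.   0.4 -1.1] w 0.0514
total cm [ 0.02  0.96 -0.8 ] deg [ 0.66 -0.14 -0.1 ]
row x4 [ 0.01  0.24 -0.2 ] [ 0.17 -0.04 -0.02]
total cm [ 0.01  0.9  -0.85] deg [ 0.66 -0.14 -0.1 ]
row x4 [ 0.    0.23 -0.21] [ 0.17 -0.04 -0.02]
```

View pics/a8.png

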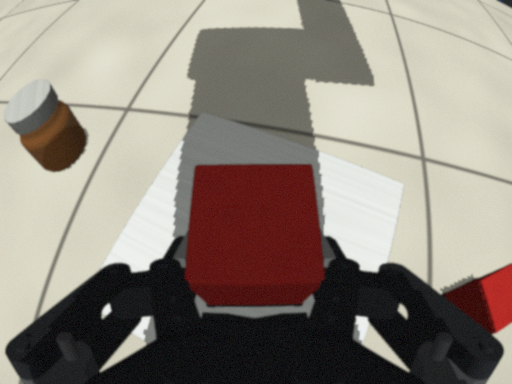

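Request:
{"method": "send_rows", "body": {
  "deltas": [
    [0,0.25,-0.22,0.2,0,0,-0.5],
    [0,0.25,-0.22,0.2,0,0,-0.5],
    [0,0.2,-0.2,0.2,0,0,-0.5],
    [0,0.15,-0.15,0,0,0,-0.5],
    [0,0,0,0,0,0,-0.5]
  ]
}}

```text
t: 8.85
eef_pos: [0.4949, 0.1867, 0.0394]
tool_rot: [0.579, -0.247, -0.302, 0.716]
wrist_force: [0.6, -0.2, -0.5]
gripper_width: 0.0513
```

```bash
python3 - <<'E'
from h import *
s,C=st()
R=Rtool(12,-44.4,1)
g=C[:3,3]-.011*C[:3,1]; go(R,np.array([g[0],g[1],.0437]),1)
E
```

```text
t 8.85 j [ 0.2   0.85  1.22 -0.01  1.84 -1.58] grasp [0.5023 0.1883 0.0473] app [-0.679 -0.147 -0.719] x [-0.208  0.978 -0.004] F [ 0.6 -0.2 -0.5] w 0.0513
total cm [ 0.    0.26 -0.25] deg [ 0.36 -0.14 -0.16]
row x1 [ 0.    0.26 -0.25] [ 0.36 -0.14 -0.16]
```

Request:
{"method": "send_rows", "body": {
  "deltas": [
    [0,0.2,-0.2,0.3,0,0,-0.5],
    [0,0.1,-0.1,0,0,0,-0.5],
    [0,0.08,-0.08,0,0,0,-0.5],
    [0,0,0,0,0,0,-0.5]
  ]
}}

```text
t: 9.18
eef_pos: [0.496, 0.1868, 0.0355]
tool_rot: [0.579, -0.246, -0.301, 0.717]
wrist_force: [-0.5, 0.9, -1.1]
gripper_width: 0.0519
```

```bash
python3 - <<'E'
from h import *
s,C=st()
E
```

```text
t 9.18 j [ 0.2   0.86  1.21 -0.01  1.84 -1.58] grasp [0.5035 0.1885 0.0433] app [-0.683 -0.148 -0.715] x [-0.208  0.978 -0.004] F [-0.5  0.9 -1.1] w 0.0519
```

Request:
{"method": "send_rows", "body": {
  "deltas": [
    [0,0,0,0,0,0,0],
    [0,0,0,0,0,0,0.6],
    [0,0,0,0,0,0,1],
    [0,0,0,0,0,0,1],
    [0,0,0,0,0,0,1]
  ]
}}

```text
t: 9.6
eef_pos: [0.4962, 0.1869, 0.0355]
tool_rot: [0.579, -0.246, -0.301, 0.717]
wrist_force: [0.9, -0.1, -0.1]
gripper_width: 0.0851
```

```bash
python3 - <<'E'
from h import *
s,C=st()
R=Rtool(12,-60,1); go(R,np.array([.4965,.187,.039])-.005*R[:,1],4)
im,d=env.grab_frame("wrist"); cv2.imwrite("pics/a9.png",im)
E
```

```text
t 9.6 j [ 0.2   0.86  1.21 -0.01  1.84 -1.58] grasp [0.5037 0.1885 0.0434] app [-0.682 -0.148 -0.716] x [-0.208  0.978 -0.004] F [ 0.9 -0.1 -0.1] w 0.0851
total cm [0.01 0.3  0.38] deg [15.73 -0.17 -0.13]
row x4 [0.   0.09 0.09] [ 3.93 -0.04 -0.03]
```

View pics/a9.png

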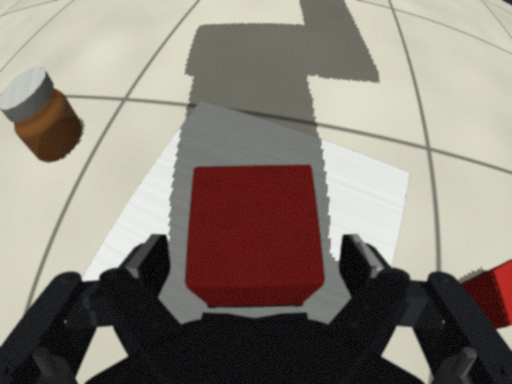

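The pot, at (255,232), stands square on the plate between the open pads. Now I tilt further back and regrip.

Request:
{"method": "send_rows", "body": {
  "deltas": [
    [0,0.09,0.09,4,0,0,1],
    [0,0.09,0.09,4,0,0,1],
    [0,0.09,0.09,4,0,0,1],
    [0,0.09,0.09,4,0,0,1],
    [0,0,0,1,0,0,1]
  ]
}}

```text
t: 10.07
eef_pos: [0.4919, 0.1861, 0.0392]
tool_rot: [0.61, -0.155, -0.189, 0.754]
wrist_force: [-0.8, -1.2, -1.2]
gripper_width: 0.085
```

```bash
python3 - <<'E'
from h import *
s,C=st()
R=Rtool(12,-62,1); go(R,np.array([.4965,.187,.039])-.005*R[:,1],2)
im,d=env.grab_frame("wrist"); cv2.imwrite("pics/a10.png",im)
E
```

```text
t 10.07 j [ 0.2   1.06  1.01 -0.01  2.15 -1.58] grasp [0.5013 0.1881 0.0445] app [-0.861 -0.185 -0.474] x [-0.208  0.978 -0.004] F [-0.8 -1.2 -1.2] w 0.085
total cm [-0.01  0.2  -0.24] deg [ 0.27 -0.19 -0.12]
row x2 [-0.    0.1  -0.12] [ 0.14 -0.09 -0.06]
```

View pics/a10.png

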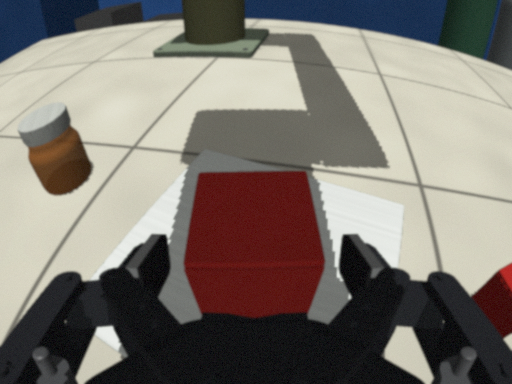

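Request:
{"method": "send_rows", "body": {
  "deltas": [
    [0,0.1,-0.12,0,0,0,0.5],
    [0,0,0,0,0,0,0],
    [0,0,0,0,0,0,-0.5],
    [0,0,0,0,0,0,-0.5],
    [0,0,0,0,0,0,-0.5],
    [0,0,0,0,0,0,-0.5]
  ],
  "newtons": 45
}}

```text
t: 10.62
eef_pos: [0.4921, 0.1863, 0.0387]
tool_rot: [0.609, -0.158, -0.192, 0.753]
wrist_force: [-0.2, -0.4, -1.8]
gripper_width: 0.0515
```

```bash
python3 - <<'E'
from h import *
s,C=st()
go(C[:3,:3],(C[:3,3]-.011*C[:3,1])+[0,0,.06],5)
R=Rtool(12,28.3,1); go(R,np.array([.50,.188,.11]),16)
E
```

```text
t 10.62 j [ 0.2   1.05  1.02 -0.01  2.14 -1.58] grasp [0.5015 0.1883 0.044 ] app [-0.857 -0.184 -0.482] x [-0.208  0.978 -0.004] F [-0.2 -0.4 -1.8] w 0.0515
total cm [-0.02 -2.89  5.26] deg [ 0.  0. -0.]
row x5 [-0.   -0.58  1.05] [-0.  0. -0.]
total cm [-0.02 -4.13  4.76] deg [-8.951e+01 -4.000e-02 -2.400e-01]
row x16 [-0.   -0.43  0.05] [-5.59 -0.   -0.02]
```

Request:
{"method": "send_rows", "body": {
  "deltas": [
    [0,-0.3,0.6,0,0,0,-0.5],
    [0,-0.6,1.1,0,0,0,-0.5],
    [0,-0.6,1.1,0,0,0,-0.5],
    [0,-0.6,1.1,0,0,0,-0.5],
    [0,-0.6,1.1,0,0,0,-0.5]
  ]
}}

```text
t: 11.03
eef_pos: [0.4903, 0.1862, 0.0991]
tool_rot: [0.609, -0.157, -0.191, 0.754]
wrist_force: [0.5, 0.3, -0.5]
gripper_width: 0.0516
```

```bash
python3 - <<'E'
from h import *
s,C=st()
R=Rtool(12,28.8,1); go(R,np.array([.51,.188,.11]),15)
E
```

```text
t 11.03 j [ 0.2   0.97  1.04 -0.01  2.21 -1.58] grasp [0.4997 0.1883 0.1043] app [-0.858 -0.185 -0.479] x [-0.208  0.978 -0.004] F [ 0.5  0.3 -0.5] w 0.0516
total cm [-0.24 -2.25 -1.08] deg [-9.018e+01 -3.000e-02 -2.400e-01]
row x15 [-0.02 -0.07 -0.17] [-6.01 -0.   -0.02]
```

Request:
{"method": "send_rows", "body": {
  "deltas": [
    [0,-0.07,-0.17,-6,0,0,-0.5],
    [0,-0.07,-0.17,-6,0,0,-0.5],
    [0,-0.07,-0.17,-6,0,0,-0.5],
    [0,-0.07,-0.17,-6,0,0,-0.5],
    [0,-0.07,-0.17,-6,0,0,-0.5],
    [0,-0.07,-0.17,-6,0,0,-0.5],
    [0,-0.07,-0.17,-6,0,0,-0.5],
    [0,-0.07,-0.17,-6,0,0,-0.5],
    [0,-0.07,-0.17,-6,0,0,-0.5],
    [0,-0.07,-0.17,-6,0,0,-0.5]
  ]
}}

```text
t: 11.87
eef_pos: [0.5166, 0.1911, 0.1146]
tool_rot: [-0.434, 0.456, 0.561, -0.538]
wrist_force: [1.4, -0.2, -1.6]
gripper_width: 0.0514
```

```bash
python3 - <<'E'
from h import *
s,C=st()
R=Rtool(12,28.8,1); go(R,np.array([.51,.188,.10]),5)
E
```

```text
t 11.87 j [ 0.2   0.27  1.75 -0.    1.08 -1.58] grasp [0.5161 0.191  0.1256] app [ 0.045  0.005 -0.999] x [-0.207  0.978 -0.004] F [ 1.4 -0.2 -1.6] w 0.0514
total cm [-0.15  2.41  0.28] deg [-2.62e+01  2.00e-02 -2.40e-01]
row x5 [-0.03  0.47  0.14] [-5.24  0.   -0.05]
```

Request:
{"method": "send_rows", "body": {
  "deltas": [
    [0,0.45,0.14,-5.3,0,0,-0.5],
    [0,0.45,0.14,-5.3,0,0,-0.5],
    [0,0.45,0.14,-5.3,0,0,-0.5],
    [0,0.45,0.14,-5.0,0,0,-0.5],
    [0,0.45,0.14,-3.5,0,0,-0.5],
    [0,0,0,0,0,0,-0.5]
  ]
}}

```text
t: 12.37
eef_pos: [0.5104, 0.1902, 0.1014]
tool_rot: [-0.32, 0.542, 0.668, -0.398]
wrist_force: [-1.0, 0.4, -1.7]
gripper_width: 0.0516
```

```bash
python3 - <<'E'
from h import *
s,C=st()
R=Rtool(12,28.8,1); go(R,np.array([.505,.188,.045]),5)
im,d=env.grab_frame("wrist"); cv2.imwrite("pics/a11.png",im)
P=env.camera_params("scene");im,d=env.grab_frame("scene"); cv2.imwrite("pics/a12.png",cv2.resize(im[100:220,240:400],None,fx=5,fy=5))
E
```

```text
t 12.37 j [ 0.2   0.08  2.11  0.01  0.46 -1.59] grasp [0.5053 0.1892 0.1111] app [ 0.47   0.096 -0.878] x [-0.208  0.978 -0.004] F [-1.   0.4 -1.7] w 0.0516
total cm [-0.08  5.78  3.21] deg [-0.17  0.13 -0.21]
row x5 [-0.02  1.15  0.64] [-0.03  0.03 -0.04]
```

View pics/a12.png

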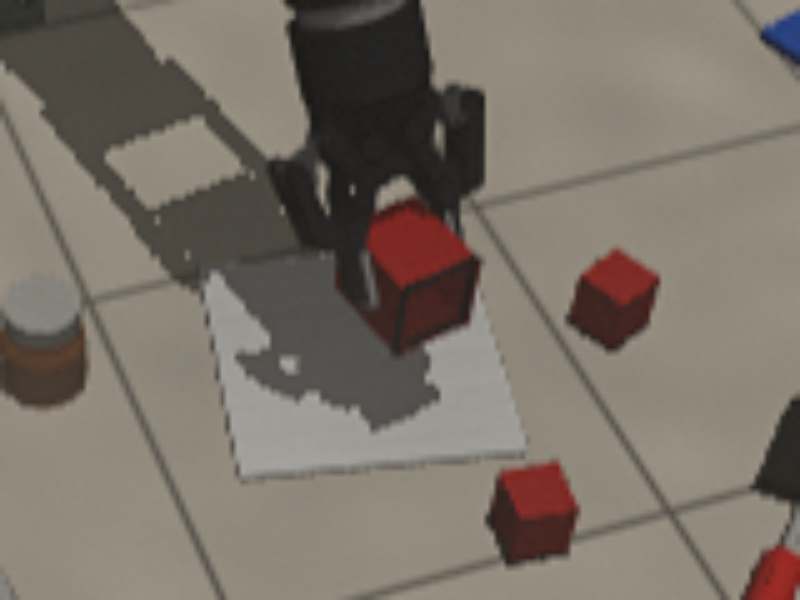

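The pot is level with its mouth facing away, at crop (440,305). I'll lower it onto its side.

Request:
{"method": "send_rows", "body": {
  "deltas": [
    [0,1.2,0.65,0,0,0,-0.5],
    [0,1.2,0.65,0,0,0,-0.5],
    [0,1.2,0.65,0,0,0,-0.5],
    [0,1.2,0.65,0,0,0,-0.5],
    [0,0.5,0.3,0,0,0,-0.5],
    [0,0,0,0,0,0,-0.5]
  ]
}}

```text
t: 12.97
eef_pos: [0.5293, 0.1932, 0.0543]
tool_rot: [-0.315, 0.545, 0.671, -0.391]
wrist_force: [0.0, -0.6, -1.4]
gripper_width: 0.0517
```

```bash
python3 - <<'E'
from h import *
s,C=st()
g=C[:3,3]-.011*C[:3,1];R=Rtool(12,28.8,1); go(R,np.array([g[0],g[1],.037]),4)
E
```

```text
t 12.97 j [ 0.19  0.22  2.09  0.01  0.32 -1.59] grasp [0.524  0.1921 0.0638] app [ 0.486  0.099 -0.869] x [-0.207  0.978 -0.005] F [ 0.  -0.6 -1.4] w 0.0517
total cm [0.02 2.33 1.35] deg [ 0.91  0.09 -0.25]
row x4 [0.   0.58 0.33] [ 0.23  0.02 -0.06]
```

```bash
python3 - <<'E'
from h import *
s,C=st()
R=Rtool(12,28.8,1); go(R,np.array([.508,.189,.042]),4)
E
```

```text
t 12.97 j [ 0.19  0.22  2.09  0.01  0.32 -1.59] grasp [0.524  0.1921 0.0638] app [ 0.486  0.099 -0.869] x [-0.207  0.978 -0.005] F [ 0.  -0.6 -1.4] w 0.0517
total cm [0.04 1.09 2.51] deg [ 0.91  0.09 -0.25]
row x4 [0.01 0.28 0.63] [ 0.23  0.02 -0.06]
```

Request:
{"method": "send_rows", "body": {
  "deltas": [
    [0,0.28,0.65,0.3,0,0,-0.5],
    [0,0.28,0.65,0.3,0,0,-0.5],
    [0,0.28,0.65,0.3,0,0,-0.5],
    [0,0.2,0.5,0,0,0,-0.5],
    [0,0,0,0,0,0,-0.5]
  ]
}}

```text
t: 13.38
eef_pos: [0.5166, 0.1902, 0.0356]
tool_rot: [-0.318, 0.544, 0.669, -0.395]
wrist_force: [-0.4, -1.1, -0.6]
gripper_width: 0.0518
```

```bash
python3 - <<'E'
from h import *
s,C=st()
R=Rtool(12,28.8,1); g=C[:3,3]-.011*C[:3,1];go(R,np.array([g[0],g[1],.037]),3)
im,d=env.grab_frame("scene"); cv2.imwrite("pics/a13.png",cv2.resize(im[100:220,240:400],None,fx=5,fy=5))
E
```

```text
t 13.38 j [ 0.19  0.24  2.12  0.01  0.28 -1.6 ] grasp [0.5114 0.1891 0.0452] app [ 0.476  0.096 -0.874] x [-0.207  0.978 -0.005] F [-0.4 -1.1 -0.6] w 0.0518
total cm [0.01 0.72 0.4 ] deg [ 0.25  0.08 -0.26]
row x3 [0.   0.24 0.13] [ 0.08  0.03 -0.09]
```

View pics/a13.png

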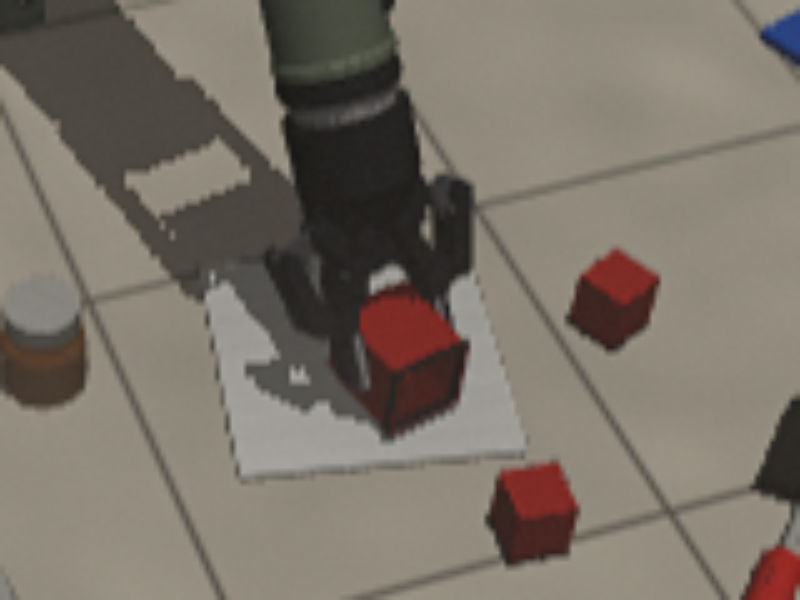

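Request:
{"method": "send_rows", "body": {
  "deltas": [
    [0,0.25,0.14,0.1,0,0,-0.5],
    [0,0.25,0.14,0,0,0,-0.5],
    [0,0.15,0.1,0,0,0,-0.5],
    [0,0.1,0.06,0,0,0,-0.5],
    [0,0,0,0,0,0,-0.5]
  ]
}}

```text
t: 13.85
eef_pos: [0.518, 0.1906, 0.0281]
tool_rot: [-0.317, 0.544, 0.669, -0.395]
wrist_force: [-1.6, -0.7, 2.3]
gripper_width: 0.0514
```

```bash
python3 - <<'E'
from h import *
s,C=st(); print(s['moment'])
E
```

```text
t 13.85 j [ 0.19  0.26  2.12  0.01  0.26 -1.6 ] grasp [0.5128 0.1895 0.0377] app [ 0.478  0.097 -0.873] x [-0.207  0.978 -0.005] F [-1.6 -0.7  2.3] w 0.0514
[-0.04049657  0.40585344  0.01192635]
```

Request:
{"method": "send_rows", "body": {
  "deltas": [
    [0,0,0,0,0,0,-0.1],
    [0,0,0,0,0,0,0.3],
    [0,0,0,0,0,0,1],
    [0,0,0,0,0,0,1],
    [0,-0.2,0,0,0,0,1],
    [0,-0.3,0,0,0,0,1]
  ]
}}

```text
t: 14.35
eef_pos: [0.5172, 0.1903, 0.0335]
tool_rot: [-0.316, 0.544, 0.67, -0.393]
wrist_force: [0.4, 0.6, 0.3]
gripper_width: 0.0854
```

```bash
python3 - <<'E'
from h import *
s,C=st()
R=Rtool(12,-62,1); go(R,np.array([.5177,.1905,.032])-.010*R[:,1],15)
im,d=env.grab_frame("wrist"); cv2.imwrite("pics/a14.png",im)
E
```

```text
t 14.35 j [ 0.19  0.24  2.12  0.01  0.26 -1.6 ] grasp [0.5119 0.1893 0.0431] app [ 0.481  0.097 -0.872] x [-0.207  0.978 -0.005] F [0.4 0.6 0.3] w 0.0854
total cm [0.01 0.15 0.13] deg [91.36 -0.14 -0.27]
row x15 [ 0.    0.01 -0.  ] [ 6.09 -0.01 -0.02]
```

View pics/a14.png

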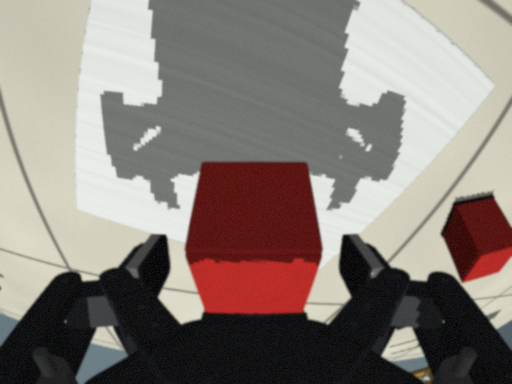

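The pot lies on its side, centred between the open pads. Now I swing the hand over it to the far side.

Request:
{"method": "send_rows", "body": {
  "deltas": [
    [0,0,0,6.1,0,0,1],
    [0,0,0,6.1,0,0,1],
    [0,0,0,6.1,0,0,1],
    [0,0,0,6.1,0,0,1],
    [0,0,0,6.1,0,0,1]
  ]
}}

```text
t: 14.82
eef_pos: [0.5062, 0.1888, 0.032]
tool_rot: [0.455, -0.435, -0.534, 0.565]
wrist_force: [-0.0, -0.1, 0.1]
gripper_width: 0.0857
```

```bash
python3 - <<'E'
from h import *
s,C=st()
R=Rtool(12,-62,1); go(R,np.array([.5177,.1905,.032])-.010*R[:,1],10)
E
```

```text
t 14.82 j [ 0.2   0.43  1.74 -0.01  1.03 -1.58] grasp [0.5067 0.189  0.043 ] app [-0.049 -0.015 -0.999] x [-0.208  0.978 -0.005] F [-0.  -0.1  0.1] w 0.0857
total cm [-0.07 -0.   -1.08] deg [59.04 -0.14 -0.25]
row x10 [-0.01 -0.05 -0.1 ] [ 5.9  -0.01 -0.03]
```

Request:
{"method": "send_rows", "body": {
  "deltas": [
    [0,-0.05,-0.2,6,0,0,1],
    [0,-0.05,-0.2,6,0,0,1],
    [0,-0.05,-0.15,6,0,0,1],
    [0,-0.05,-0.1,6,0,0,1],
    [0,-0.05,-0.1,6,0,0,1],
    [0,-0.05,-0.1,6,0,0,1],
    [0,-0.05,-0.1,6,0,0,1],
    [0,-0.05,-0.1,6,0,0,1],
    [0,0,0,3,0,0,1],
    [0,0,0,0,0,0,1]
  ]
}}

```text
t: 15.65
eef_pos: [0.5248, 0.1923, 0.0344]
tool_rot: [0.601, -0.188, -0.228, 0.743]
wrist_force: [-1.1, -0.8, -0.6]
gripper_width: 0.0855
```

```bash
python3 - <<'E'
from h import *
s,C=st()
R=Rtool(12,-62,1); go(R,np.array([.5177,.1905,.032])-.005*R[:,1],2)
im,d=env.grab_frame("wrist"); cv2.imwrite("pics/a15.png",im)
im,d=env.grab_frame("scene"); cv2.imwrite("pics/a16.png",cv2.resize(im[100:220,240:400],None,fx=5,fy=5))
E
```

```text
t 15.65 j [ 0.2   1.06  0.96 -0.01  2.1  -1.58] grasp [0.5337 0.1942 0.0406] app [-0.807 -0.174 -0.564] x [-0.207  0.978 -0.005] F [-1.1 -0.8 -0.6] w 0.0855
total cm [-0.03  1.34  0.29] deg [ 6.34 -0.27 -0.13]
row x2 [-0.01  0.67  0.13] [ 3.17 -0.13 -0.06]
```

View pics/a15.png

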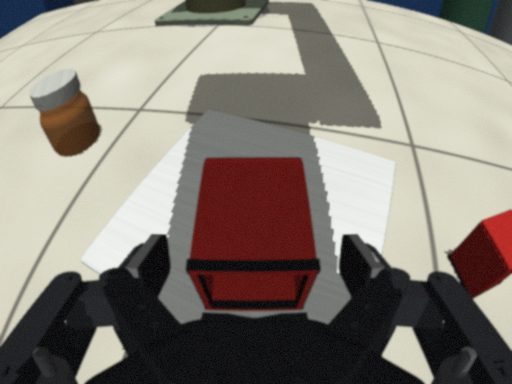

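View pics/a16.png

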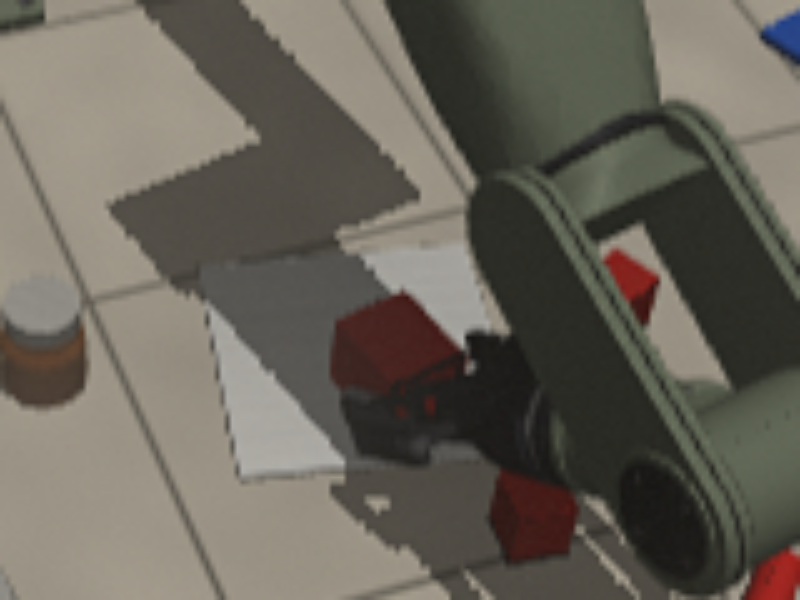

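Request:
{"method": "send_rows", "body": {
  "deltas": [
    [0,0.6,0.13,3.2,0,0,1],
    [0,0.6,0.13,2.8,0,0,1],
    [0,0,0,0,0,0,1]
  ]
}}

```text
t: 16.0
eef_pos: [0.514, 0.1904, 0.0353]
tool_rot: [0.609, -0.159, -0.192, 0.753]
wrist_force: [-0.4, 0.0, -1.0]
gripper_width: 0.0858
```

```bash
python3 - <<'E'
from h import *
s,C=st()
R=Rtool(12,-62,1); go(R,np.array([.5177,.1905,.032])-.005*R[:,1],2)
E
```

```text
t 16.0 j [ 0.2   1.1   0.93 -0.01  2.18 -1.58] grasp [0.5234 0.1924 0.0407] app [-0.856 -0.185 -0.483] x [-0.208  0.978 -0.005] F [-0.4  0.  -1. ] w 0.0858
total cm [-0.06  0.44 -0.46] deg [ 0.88 -0.26 -0.15]
row x2 [-0.03  0.22 -0.23] [ 0.44 -0.13 -0.07]
```

Request:
{"method": "send_rows", "body": {
  "deltas": [
    [0,0.25,-0.25,0.5,0,0,1],
    [0,0.2,-0.15,0.2,0,0,1],
    [0,0,0,0,0,0,0.3],
    [0,0,0,0,0,0,-0.2],
    [0,0,0,0,0,0,-0.5],
    [0,0,0,0,0,0,-0.5],
    [0,0,0,0,0,0,-0.5],
    [0,0,0,0,0,0,-0.5]
  ]
}}

```text
t: 16.67
eef_pos: [0.5141, 0.1907, 0.0344]
tool_rot: [0.608, -0.16, -0.194, 0.753]
wrist_force: [-0.5, 0.2, -1.1]
gripper_width: 0.0516
```

```bash
python3 - <<'E'
from h import *
s,C=st()
go(C[:3,:3],(C[:3,3]-.011*C[:3,1])+[-.01,0,.07],6)
E
```

```text
t 16.67 j [ 0.2   1.1   0.93 -0.01  2.17 -1.58] grasp [0.5235 0.1928 0.0397] app [-0.854 -0.185 -0.486] x [-0.209  0.978 -0.005] F [-0.5  0.2 -1.1] w 0.0516
total cm [ 0.17 -2.55  6.59] deg [-0.  0. -0.]
row x6 [ 0.03 -0.42  1.1 ] [-0.  0. -0.]
```

Request:
{"method": "send_rows", "body": {
  "deltas": [
    [0,-0.2,0.6,0,0,0,-0.5],
    [0,-0.4,1.1,0,0,0,-0.5],
    [0,-0.4,1.1,0,0,0,-0.5],
    [0,-0.4,1.1,0,0,0,-0.5],
    [0,-0.4,1.1,0,0,0,-0.5],
    [0,-0.4,1.1,0,0,0,-0.5]
  ]
}}

```text
t: 17.17
eef_pos: [0.5018, 0.1884, 0.1019]
tool_rot: [0.609, -0.159, -0.192, 0.753]
wrist_force: [0.1, 0.6, -1.8]
gripper_width: 0.0514
```

```bash
python3 - <<'E'
from h import *
s,C=st()
R=Rtool(12,29.1,1); go(R,np.array([.51,.19,.12]),15)
im,d=env.grab_frame("wrist"); cv2.imwrite("pics/a17.png",im)
E
```

```text
t 17.17 j [ 0.2   0.98  1.   -0.01  2.23 -1.58] grasp [0.5112 0.1905 0.1073] app [-0.856 -0.185 -0.483] x [-0.209  0.978 -0.005] F [ 0.1  0.6 -1.8] w 0.0514
total cm [-0.02 -1.61  0.08] deg [-9.023e+01 -5.000e-02 -3.200e-01]
row x15 [-0.   -0.09 -0.08] [-6.02 -0.   -0.02]
```

View pics/a17.png

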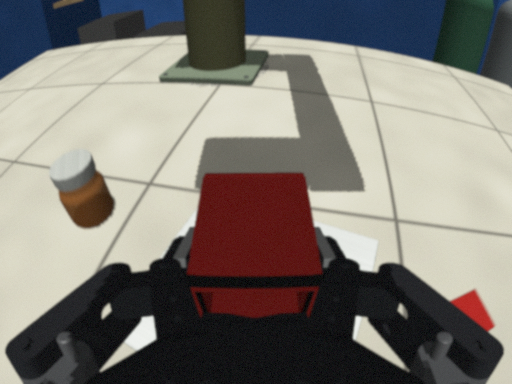

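The pot is held level with its mouth toward the gripper. I'll turn it another 90°.

Request:
{"method": "send_rows", "body": {
  "deltas": [
    [0,-0.09,-0.1,-6,0,0,-0.5],
    [0,-0.09,-0.1,-6,0,0,-0.5],
    [0,-0.09,-0.1,-6,0,0,-0.5],
    [0,-0.09,-0.1,-6,0,0,-0.5],
    [0,-0.09,-0.1,-6,0,0,-0.5],
    [0,-0.09,-0.1,-6,0,0,-0.5],
    [0,-0.09,-0.1,-6,0,0,-0.5],
    [0,-0.09,-0.1,-6,0,0,-0.5],
    [0,-0.09,-0.1,-6,0,0,-0.5],
    [0,-0.09,-0.1,-6,0,0,-0.5]
  ]
}}

```text
t: 18.05
eef_pos: [0.5194, 0.1915, 0.1114]
tool_rot: [-0.436, 0.455, 0.558, -0.541]
wrist_force: [0.5, -0.5, -1.2]
gripper_width: 0.0515
```

```bash
python3 - <<'E'
from h import *
s,C=st()
R=Rtool(12,29.1,1); go(R,np.array([.51,.19,.10]),5)
E
```

```text
t 18.05 j [ 0.2   0.28  1.74 -0.01  1.09 -1.58] grasp [0.519  0.1915 0.1224] app [ 0.037  0.002 -0.999] x [-0.207  0.978 -0.005] F [ 0.5 -0.5 -1.2] w 0.0515
total cm [0.06 2.09 0.49] deg [-27.02   0.05  -0.3 ]
row x5 [0.01 0.39 0.18] [-5.4   0.01 -0.06]
```

Request:
{"method": "send_rows", "body": {
  "deltas": [
    [0,0.4,0.18,-5.4,0,0,-0.5],
    [0,0.4,0.18,-5.4,0,0,-0.5],
    [0,0.4,0.18,-5.4,0,0,-0.5],
    [0,0.4,0.18,-5.2,0,0,-0.5],
    [0,0.3,0.18,-3.8,0,0,-0.5],
    [0,0,0,0,0,0,-0.5]
  ]
}}

```text
t: 18.55
eef_pos: [0.5083, 0.1896, 0.0962]
tool_rot: [-0.319, 0.542, 0.668, -0.398]
wrist_force: [-1.1, -0.1, -2.5]
gripper_width: 0.0519
```

```bash
python3 - <<'E'
from h import *
s,C=st()
R=Rtool(12,29.1,1); go(R,np.array([.50,.188,.06]),5)
im,d=env.grab_frame("scene"); cv2.imwrite("pics/a18.png",cv2.resize(im[100:220,240:400],None,fx=5,fy=5))
E
```

```text
t 18.55 j [ 0.2   0.09  2.11  0.    0.44 -1.59] grasp [0.5031 0.1886 0.1059] app [ 0.47   0.095 -0.878] x [-0.208  0.978 -0.005] F [-1.1 -0.1 -2.5] w 0.0519
total cm [0.04 3.87 2.47] deg [-0.44  0.16 -0.26]
row x5 [0.01 0.77 0.5 ] [-0.09  0.03 -0.05]
```

View pics/a18.png

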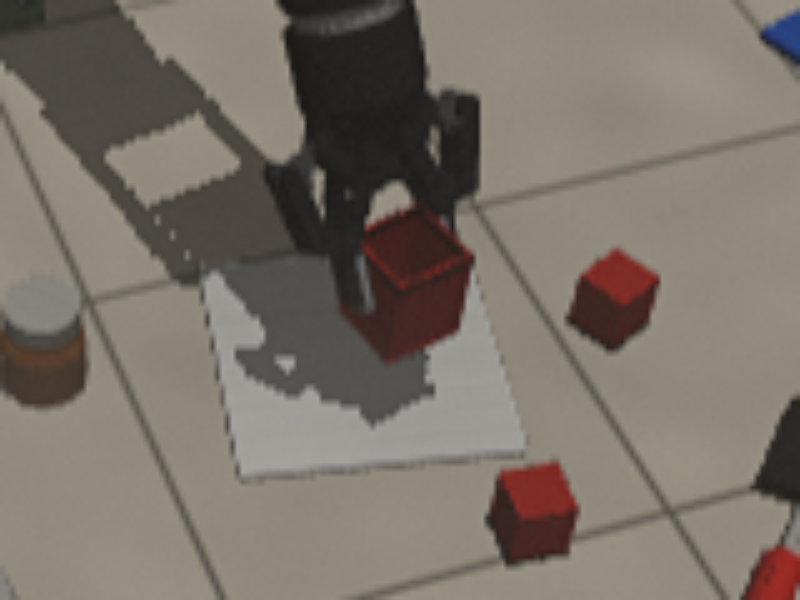

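The pot is now mouth-up in the hand, with the mouth at crop (415,250). I'll lower it gently.

Request:
{"method": "send_rows", "body": {
  "deltas": [
    [0,0.75,0.55,0,0,0,-0.5],
    [0,0.75,0.55,-0.1,0,0,-0.5],
    [0,0.75,0.55,-0.1,0,0,-0.5],
    [0,0.7,0.5,-0.1,0,0,-0.5],
    [0,0.5,0.4,0,0,0,-0.5],
    [0,0,0,0,0,0,-0.5]
  ]
}}

```text
t: 19.1
eef_pos: [0.5126, 0.1897, 0.0582]
tool_rot: [-0.316, 0.544, 0.67, -0.394]
wrist_force: [-0.1, -1.0, -1.2]
gripper_width: 0.0516
```

```bash
python3 - <<'E'
from h import *
s,C=st()
g=C[:3,3]-.011*C[:3,1];R=Rtool(12,29.1,1); go(R,np.array([g[0],g[1],.0475]),4)
E
```

```text
t 19.1 j [ 0.19  0.18  2.13  0.01  0.33 -1.59] grasp [0.5073 0.1886 0.0678] app [ 0.48   0.097 -0.872] x [-0.207  0.978 -0.006] F [-0.1 -1.  -1.2] w 0.0516
total cm [0.02 1.77 1.  ] deg [ 0.2   0.13 -0.29]
row x4 [0.   0.44 0.25] [ 0.05  0.03 -0.07]
```

Request:
{"method": "send_rows", "body": {
  "deltas": [
    [0,0.42,0.26,0,0,0,-0.5],
    [0,0.42,0.26,0.1,0,0,-0.5],
    [0,0.4,0.25,0,0,0,-0.5],
    [0,0.25,0.15,0.1,0,0,-0.5],
    [0,0,0,0,0,0,-0.5]
  ]
}}

```text
t: 19.52
eef_pos: [0.5142, 0.1897, 0.0397]
tool_rot: [-0.317, 0.544, 0.669, -0.395]
wrist_force: [-0.7, 0.3, -1.0]
gripper_width: 0.0518
```

```bash
python3 - <<'E'
from h import *
s,C=st()
g=C[:3,3]-.011*C[:3,1];R=Rtool(12,29.1,1); go(R,np.array([g[0],g[1],.045]),4)
im,d=env.grab_frame("scene"); cv2.imwrite("pics/a19.png",cv2.resize(im[130:210,270:370],None,fx=7,fy=7))
E
```

```text
t 19.52 j [ 0.19  0.22  2.12  0.01  0.28 -1.59] grasp [0.5089 0.1887 0.0494] app [ 0.478  0.096 -0.873] x [-0.207  0.978 -0.006] F [-0.7  0.3 -1. ] w 0.0518
total cm [0.01 0.38 0.21] deg [ 0.05  0.11 -0.3 ]
row x4 [0.   0.1  0.05] [ 0.01  0.03 -0.08]
```

View pics/a19.png

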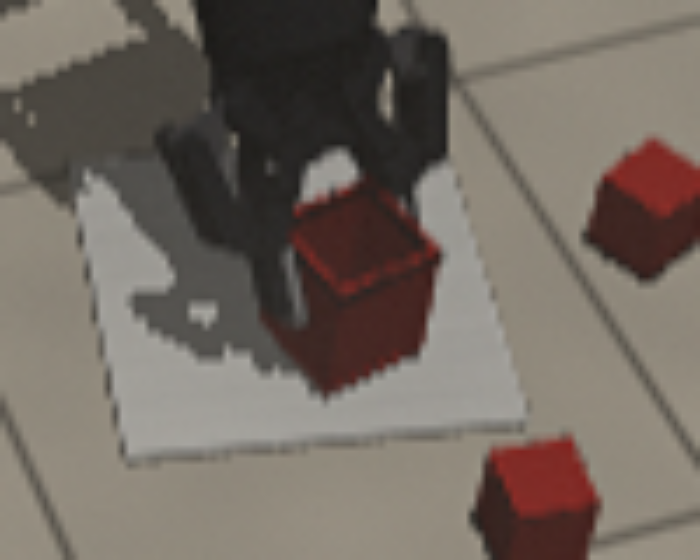

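Request:
{"method": "send_rows", "body": {
  "deltas": [
    [0,0.12,0.07,0,0,0,-0.5],
    [0,0.12,0.07,0,0,0,-0.5],
    [0,0.12,0.07,0,0,0,-0.5],
    [0,0.08,0.05,0,0,0,-0.5],
    [0,0,0,0,0,0,-0.5]
  ]
}}

```text
t: 19.98
eef_pos: [0.516, 0.1903, 0.0373]
tool_rot: [-0.315, 0.545, 0.67, -0.393]
wrist_force: [0.5, -0.2, -0.9]
gripper_width: 0.0515
```

Request:
{"method": "send_rows", "body": {
  "deltas": [
    [0,0.12,0.07,0.1,0,0,-0.5],
    [0,0.12,0.07,0.1,0,0,-0.5],
    [0,0.1,0.06,0,0,0,-0.5],
    [0,0,0,0,0,0,-0.5]
  ]
}}

```text
t: 20.32
eef_pos: [0.5186, 0.1911, 0.0373]
tool_rot: [-0.314, 0.545, 0.671, -0.392]
wrist_force: [0.7, -0.4, -1.6]
gripper_width: 0.0515
```

```bash
python3 - <<'E'
from h import *
s,C=st();print(s['moment'])
E
```

```text
t 20.32 j [ 0.2   0.24  2.12  0.01  0.27 -1.59] grasp [0.5133 0.19   0.0468] app [ 0.486  0.098 -0.869] x [-0.207  0.978 -0.005] F [ 0.7 -0.4 -1.6] w 0.0515
[-0.02720884  0.36136099  0.01492795]
```

```bash
python3 - <<'E'
from h import *
s,C=st()
go(C[:3,:3],(C[:3,3]-.011*C[:3,1])+[-.003,0,-.003],1)
E
```

```text
t 20.32 j [ 0.2   0.24  2.12  0.01  0.27 -1.59] grasp [0.5133 0.19   0.0468] app [ 0.486  0.098 -0.869] x [-0.207  0.978 -0.005] F [ 0.7 -0.4 -1.6] w 0.0515
total cm [0.06 0.11 0.4 ] deg [0. 0. 0.]
row x1 [0.06 0.11 0.4 ] [ 0.  0. -0.]
```

Request:
{"method": "send_rows", "body": {
  "deltas": [
    [0,0.08,0.25,0,0,0,-0.5],
    [0,0.08,0.2,0,0,0,-0.5],
    [0,0,0,0,0,0,-0.5]
  ]
}}

```text
t: 20.57
eef_pos: [0.5192, 0.1911, 0.0373]
tool_rot: [-0.312, 0.547, 0.673, -0.388]
wrist_force: [-0.3, -0.4, -0.4]
gripper_width: 0.0517
```

```bash
python3 - <<'E'
from h import *
s,C=st();print(s['moment'])
E
```

```text
t 20.57 j [ 0.2   0.24  2.12  0.01  0.25 -1.59] grasp [0.5137 0.19   0.0468] app [ 0.494  0.1   -0.864] x [-0.207  0.978 -0.005] F [-0.3 -0.4 -0.4] w 0.0517
[-0.0508489   0.35620525 -0.01243053]
```

Request:
{"method": "send_rows", "body": {
  "deltas": [
    [0,0,0,0.6,0,0,-0.5],
    [0,0.1,0.1,0.5,0,0,-0.5],
    [0,0.05,0.1,0,0,0,-0.5]
  ]
}}

```text
t: 20.82
eef_pos: [0.5196, 0.1912, 0.0367]
tool_rot: [-0.316, 0.544, 0.67, -0.394]
wrist_force: [-4.0, -1.4, 7.0]
gripper_width: 0.0515
```

```bash
python3 - <<'E'
from h import *
s,C=st();print(s['moment'])
im,d=env.grab_frame("scene"); cv2.imwrite("pics/a20.png",cv2.resize(im[140:200,285:345],None,fx=10,fy=10,interpolation=cv2.INTER_CUBIC))
E
```

```text
t 20.82 j [ 0.2   0.24  2.11  0.01  0.28 -1.59] grasp [0.5143 0.1901 0.0463] app [ 0.48   0.097 -0.872] x [-0.207  0.978 -0.005] F [-4.  -1.4  7. ] w 0.0515
[0.06650207 0.30846276 0.04600756]
```

View pics/a20.png

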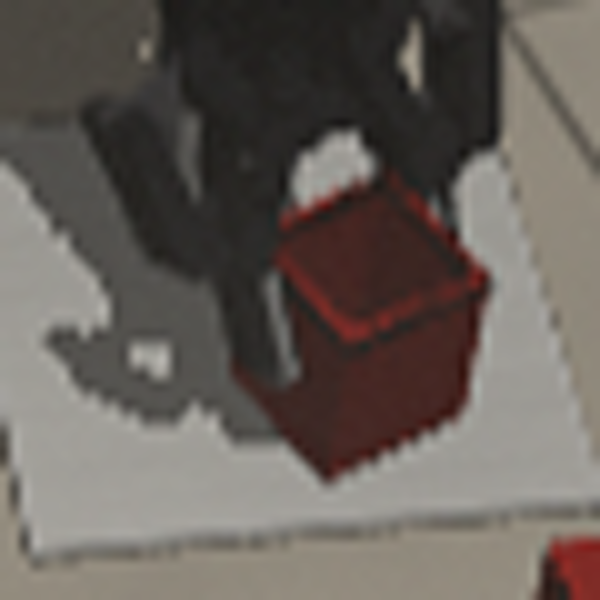

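Contact is firm, about 8 N with the pot flat on the plate. I'll release and back off along the tool axis.

Request:
{"method": "send_rows", "body": {
  "deltas": [
    [0,0,0,0,0,0,-0.2],
    [0,0,0,0,0,0,0.1],
    [0,0,0,0,0,0,0.6],
    [0,0,0,0,0,0,1],
    [0,0,0,0,0,0,1]
  ]
}}

```text
t: 21.28
eef_pos: [0.5199, 0.1911, 0.0361]
tool_rot: [-0.317, 0.544, 0.669, -0.394]
wrist_force: [0.0, 0.2, -0.3]
gripper_width: 0.0844
```

```bash
python3 - <<'E'
from h import *
s,C=st()
im,d=env.grab_frame("wrist"); cv2.imwrite("pics/a21.png",im)
E
```

```text
t 21.28 j [ 0.19  0.24  2.11  0.01  0.28 -1.59] grasp [0.5146 0.1901 0.0457] app [ 0.479  0.097 -0.872] x [-0.207  0.978 -0.005] F [ 0.   0.2 -0.3] w 0.0844
```

View pics/a21.png

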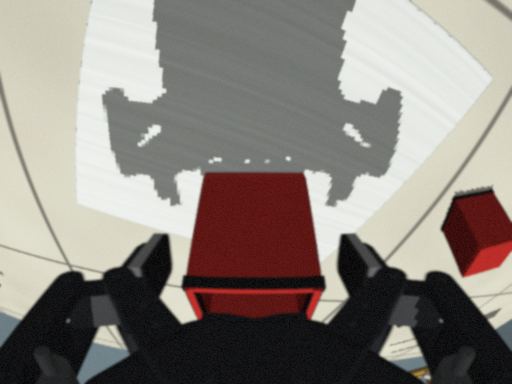

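Request:
{"method": "send_rows", "body": {
  "deltas": [
    [0,-0.5,0,0,0,0,1],
    [0,-1,0,0,0,0,1],
    [0,-2,0,0,0,0,1],
    [0,-2.5,0,0,0,0,1],
    [0,-2.5,0,0,0,0,1],
    [0,-2.5,0,0,0,0,1],
    [0,-2,-1,2,0,0,1],
    [0,-1,-2,4,0,0,1],
    [0,0,-2,4,0,0,1]
  ]
}}

```text
t: 22.08
eef_pos: [0.482, 0.1846, 0.1779]
tool_rot: [-0.37, 0.509, 0.627, -0.46]
wrist_force: [1.8, 0.9, -0.4]
gripper_width: 0.0853
```

```bash
python3 - <<'E'
from h import *
s,C=st()
im,d=env.grab_frame("scene"); cv2.imwrite("pics/a22.png",cv2.resize(im[130:210,270:370],None,fx=7,fy=7,interpolation=cv2.INTER_CUBIC))
R=Rtool(-85.8,0,1); go(R,np.array([.526,-.226,.25]),16)
E
```

```text
t 22.08 j [ 0.2  -0.04  1.98 -0.    0.9  -1.58] grasp [0.4787 0.1839 0.1884] app [ 0.299  0.059 -0.953] x [-0.208  0.978 -0.005] F [ 1.8  0.9 -0.4] w 0.0853
total cm [-41.04  -6.79   3.01] deg [13.82 96.85 15.32]
row x16 [-2.24 -0.14 -1.89] [0.86 6.05 0.96]
```

View pics/a22.png

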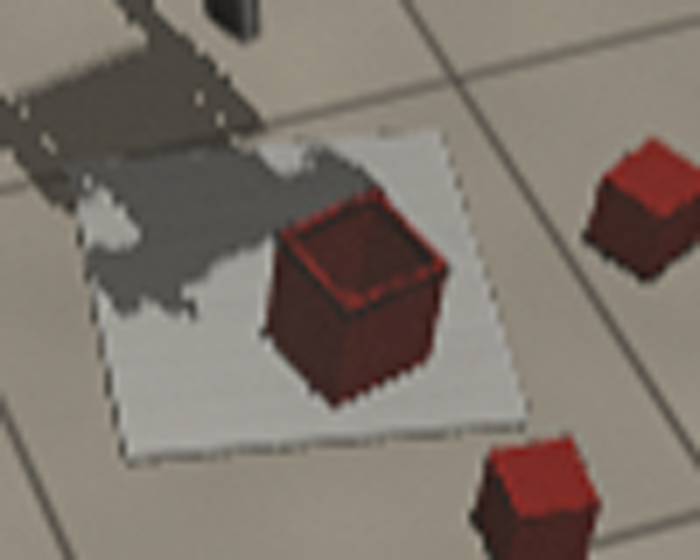

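The pot stands mouth-up and free, at crop (355,300), well inside the plate. Now I move to the lid bar.

Request:
{"method": "send_rows", "body": {
  "deltas": [
    [0,-3,-1,4,0,0,1],
    [0,-3.5,-1,4,0,0,1],
    [0,-3,0,4,0,0,1],
    [0,-1,0,3,0,0,1]
  ]
}}

```text
t: 22.47
eef_pos: [0.4727, 0.1827, 0.2804]
tool_rot: [-0.44, 0.451, 0.553, -0.545]
wrist_force: [2.0, -0.1, 0.8]
gripper_width: 0.0852
```

```bash
python3 - <<'E'
from h import *
s,C=st()
R=Rtool(-85.8,0,1); go(R,np.array([.526,-.226,.26]),16)
E
```

```text
t 22.47 j [ 0.2   0.02  1.66 -0.    1.44 -1.58] grasp [0.4725 0.1827 0.2914] app [ 0.018 -0.001 -1.   ] x [-0.207  0.978 -0.005] F [ 2.  -0.1  0.8] w 0.0852
total cm [-41.07   3.28   3.28] deg [ 1.   97.73  0.66]
row x16 [-2.19  0.22 -1.92] [0.06 6.11 0.04]
```

Request:
{"method": "send_rows", "body": {
  "deltas": [
    [-2.2,0.1,-1.9,0,6.1,0,0.5],
    [-2.2,0.1,-1.9,0,6.1,0,0.2],
    [-2.2,0.1,-1.9,0,6.1,0,-0.1],
    [-2.2,0.1,-1.9,0,6.1,0,-0.1],
    [-2.2,0.1,-1.9,0,6.1,0,-0.1],
    [-2.2,0.1,-1.9,0,6.1,0,-0.1],
    [-2.2,0.1,-1.9,0,6.1,0,-0.1],
    [-2.2,0.1,-1.9,0,6.1,0,-0.1],
    [-2.2,0.1,-1.9,0,6.1,0,-0.1],
    [-2.2,0.1,-1.9,0,6.1,0,-0.1]
  ]
}}

```text
t: 23.3
eef_pos: [0.5952, -0.0727, 0.2772]
tool_rot: [-0.665, 0.669, 0.246, -0.223]
wrist_force: [0.3, -0.7, 1.1]
gripper_width: 0.0387
```

```bash
python3 - <<'E'
from h import *
s,C=st()
R=Rtool(-85.8,0,1); go(R,np.array([.526,-.226,.23]),7)
E
```

```text
t 23.3 j [-0.27  0.21  1.46  0.01  1.44 -0.95] grasp [ 0.5949 -0.0727  0.2882] app [ 0.032  0.004 -0.999] x [0.78  0.626 0.027] F [ 0.3 -0.7  1.1] w 0.0387
total cm [-15.15   5.54  -7.53] deg [ 0.47 34.54  1.81]
row x7 [-1.83  0.82 -1.62] [0.07 4.93 0.26]
```

Request:
{"method": "send_rows", "body": {
  "deltas": [
    [-1.8,0.7,-1.6,0,5,0.3,-0.1],
    [-1.8,0.7,-1.6,0,5,0.3,-0.1],
    [-1.8,0.7,-1.6,0,5,0.3,-0.1],
    [-1.8,0.7,-1.6,0,5,0.3,-0.1],
    [-1.8,0.7,-1.6,0,5,0.3,-0.1],
    [-1.5,0.5,-1.5,0,4,0.2,-0.1],
    [0,0,0,0,0,0,-0.1]
  ]
}}

```text
t: 23.88
eef_pos: [0.5387, -0.2149, 0.2329]
tool_rot: [-0.701, 0.71, 0.048, -0.046]
wrist_force: [-0.5, 1.0, 0.1]
gripper_width: 0.038
```

```bash
python3 - <<'E'
from h import *
s,C=st()
R=Rtool(-85.8,0,1); go(R,np.array([.526,-.226,.19]),4)
im,d=env.grab_frame("wrist"); cv2.imwrite("pics/b1.png",im)
E
```

```text
t 23.88 j [-0.52  0.22  1.54 -0.01  1.37 -0.66] grasp [ 0.5387 -0.2147  0.2439] app [ 0.005 -0.011 -1.   ] x [0.991 0.133 0.003] F [-0.5  1.   0.1] w 0.038
total cm [-1.42  5.4  -0.87] deg [0.67 3.43 0.2 ]
row x4 [-0.35  1.35 -0.23] [0.17 0.86 0.05]
```

View pics/b1.png

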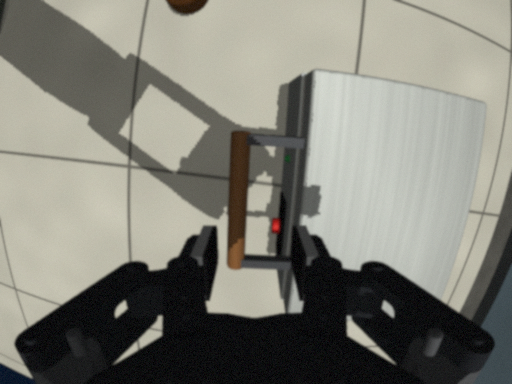

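The bar runs from (240,133) to (236,268) and needs about 14 mm of shift toward the robot, which agrees with the computed move.

Request:
{"method": "send_rows", "body": {
  "deltas": [
    [-0.4,0.9,-0.25,0.2,1,0,-0.1],
    [-0.4,0.9,-0.25,0.2,1,0,-0.1],
    [-0.4,0.9,-0.25,0.2,1,0,-0.1],
    [-0.2,0.9,-0.15,0.1,0.5,0,-0.1],
    [0,0,0,0,0,0,-0.1]
  ]
}}

```text
t: 24.35
eef_pos: [0.5271, -0.2222, 0.1944]
tool_rot: [0.708, -0.705, -0.029, 0.024]
wrist_force: [-0.1, -0.1, -0.2]
gripper_width: 0.0386
```

```bash
python3 - <<'E'
from h import *
s,C=st()
R=Rtool(-85.8,0,1); go(R,np.array([.526,-.226,.1325]),4)
im,d=env.grab_frame("wrist"); cv2.imwrite("pics/b2.png",im)
W=env.camera_params("wrist"); hsv=cv2.cvtColor(im,cv2.COLOR_BGR2HSV); h,sx,v=[hsv[...,i] for i in range(3)]
m=((h>=3)&(h<20)&(sx>120)&(v>40)).astype(np.uint8); m[:60]=0
k,lab,stt,ce=cv2.connectedComponentsWithStats(m); i=1+stt[1:,4].argmax(); print(stt[i])
ys,xs=np.nonzero(lab==i)
f=W['mtx'][0,0];c=W['mtx'][:2,2]
q=np.stack([xs,ys],1)-c; r=np.hypot(*q.T); th=r/f
dd=np.stack([np.sin(th)*q[:,0]/r,np.sin(th)*q[:,1]/r,np.cos(th)],1)@np.array(W['R'])
o=-np.array(W['R']).T@W['t']; X=o+dd*((.1325-o[2])/dd[:,2])[:,None]
print(cv2.minAreaRect((X[:,:2]*1000).astype(np.float32)))
E
```

```text
t 24.35 j [-0.55  0.24  1.6   0.01  1.3  -0.63] grasp [ 0.527  -0.2223  0.2054] app [ 0.007  0.004 -1.   ] x [0.997 0.074 0.007] F [-0.1 -0.1 -0.2] w 0.0386
total cm [-0.19  7.28 -0.39] deg [-0.19  0.06  0.42]
row x4 [-0.04  1.82 -0.1 ] [-0.05  0.02  0.11]
[ 241  129   22  161 3021]
((526.5275268554688, -227.4136962890625), (14.46928596496582, 122.5306167602539), 4.735655307769775)
```

View pics/b2.png

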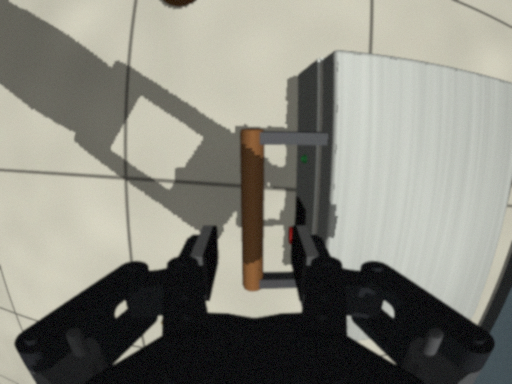

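Request:
{"method": "send_rows", "body": {
  "deltas": [
    [-0.05,1.6,-0.1,0,0,0.1,-0.1],
    [-0.05,1.6,-0.1,0,0,0.1,-0.1],
    [-0.05,1.6,-0.1,0,0,0.1,-0.1],
    [0,1.3,-0.1,0,0,0.1,-0.1],
    [0,0.6,0,0,0,0,-0.1],
    [0,0,0,0,0,0,-0.1]
  ]
}}

```text
t: 24.9
eef_pos: [0.5304, -0.2255, 0.1278]
tool_rot: [0.707, -0.707, -0.03, 0.025]
wrist_force: [-0.1, -0.1, 0.1]
gripper_width: 0.0384
```

```bash
python3 - <<'E'
from h import *
s,C=st()
R=Rtool(-85.8,0,1); go(R,np.array([.5265,-.227,.1325]),2)
im,d=env.grab_frame("scene"); cv2.imwrite("pics/b3.png",cv2.resize(im[130:290,120:290],None,fx=4,fy=4))
E
```

```text
t 24.9 j [-0.55  0.32  1.65  0.    1.17 -0.63] grasp [ 0.5304 -0.2255  0.1388] app [ 0.007  0.    -1.   ] x [0.997 0.079 0.007] F [-0.1 -0.1  0.1] w 0.0384
total cm [-0.41  0.63 -0.12] deg [0.01 0.32 0.4 ]
row x2 [-0.2   0.31 -0.06] [0.01 0.16 0.2 ]
```

View pics/b3.png

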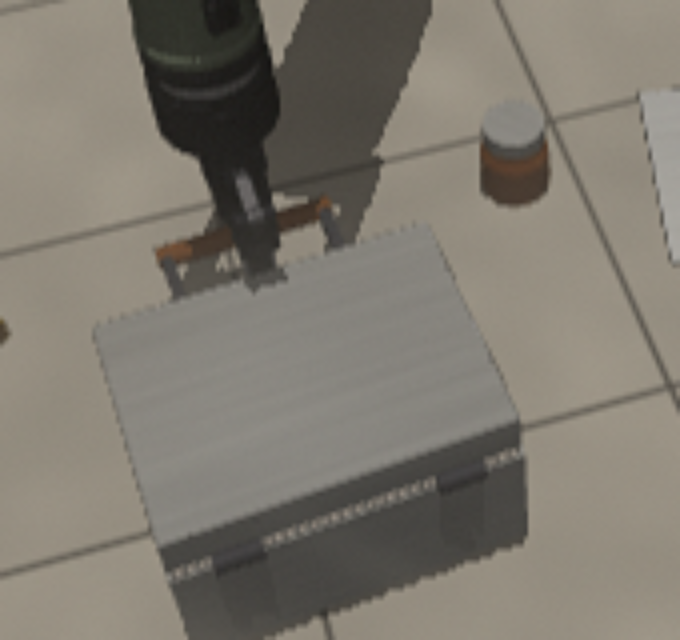

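Both fingers straddle the middle of the bar, at crop (245,225). I'll fine-adjust and close.

Request:
{"method": "send_rows", "body": {
  "deltas": [
    [-0.2,0.35,-0.08,0,0.2,0.2,-0.1],
    [-0.2,0.3,-0.06,0,0.1,0.2,-0.1],
    [0,0,0,0,0,0,-0.5],
    [0,0,0,0,0,0,-0.9],
    [0,0,0,0,0,0,-0.9],
    [0,0,0,0,0,0,-0.9],
    [0,0,0,0,0,0,-0.9]
  ],
  "newtons": 30
}}

```text
t: 25.53
eef_pos: [0.5265, -0.2284, 0.1244]
tool_rot: [-0.705, 0.708, 0.026, -0.026]
wrist_force: [0.5, -0.1, -1.5]
gripper_width: 0.0147
```

```bash
cat >> h.py <<'E'
AX=np.array([.997,.0734])  # kiln x
B0=None
def lid(g=None):
    """lid angle from grasp point, given hinge point"""
    import json; hx,hz=json.load(open('hinge.json'))
    if g is None:
        s,C=cur(); g=C[:3,3]-.011*C[:3,1]
    u=hx-AX@g[:2]; w=g[2]-hz
    return np.arctan2(w,u)-np.arctan2(.0175,.220), np.hypot(u,w)
def barat(a,y):
    import json; hx,hz=json.load(open('hinge.json'))
    r=np.hypot(.22,.0175); b=a+np.arctan2(.0175,.22)
    u=hx-r*np.cos(b); n=np.array([-AX[1],AX[0]])
    xy=AX*u+n*y; return np.array([xy[0],xy[1],hz+r*np.sin(b)])
E
python3 - <<'E'
from h import *; import json
s,C=st(); g=C[:3,3]-.011*C[:3,1]
json.dump([float(AX@g[:2]+.220),.115],open('hinge.json','w'))
print("hinge from lid rect", AX@np.array([.7454,-.210]), "from grasp",AX@g[:2]+.22, "lat", -AX[1]*g[0]+AX[0]*g[1]); print(lid(g))
E
```

```text
t 25.53 j [-0.56  0.32  1.65 -0.    1.17 -0.63] grasp [ 0.5265 -0.2283  0.1354] app [ 0.    -0.003 -1.   ] x [ 0.997  0.074 -0.   ] F [ 0.5 -0.1 -1.5] w 0.0147
hinge from lid rect 0.7277497999999999 from grasp 0.7281950749910648 lat -0.26627872817766524
(np.float64(0.013225156834397178), np.float64(0.22094667658587758))
```

```bash
python3 - <<'E'
import json;h=json.load(open('hinge.json'));h[1]=.1179;json.dump(h,open('hinge.json','w'))
E
cat >> h.py <<'E'
def plan(da,n):
    s,C=st(); R=C[:3,:3]; g=C[:3,3]-.011*C[:3,1]; a,r=lid(g); y=-AX[1]*g[0]+AX[0]*g[1]
    print("lid rad",round(a,4),"deg",round(np.degrees(a),1),"r",round(r,4))
    Rt=Rtool(-85.8,0,1); w=np.degrees(Rn.from_matrix(R.T@Rt).as_rotvec()); print("rot err",w.round(2))
    p=g
    for i in range(n):
        q=barat(a+da*(i+1),-.2663); d=(R.T@(q-p))*100; p=q; print(d.round(2).tolist())
E
python3 - <<'E'
from h import *
plan(.016,10)
E
```

```text
t 25.53 j [-0.56  0.32  1.65 -0.    1.17 -0.63] grasp [ 0.5265 -0.2283  0.1354] app [ 0.    -0.003 -1.   ] x [ 0.997  0.074 -0.   ] F [ 0.5 -0.1 -1.5] w 0.0147
lid rad 0.0001 deg 0.0 r 0.2207
rot err [ 0.18  0.05 -0.01]
[0.0, -0.35, 0.01]
[0.04, -0.35, -0.0]
[0.04, -0.35, -0.0]
[0.05, -0.35, -0.0]
[0.05, -0.35, -0.0]
[0.06, -0.35, -0.0]
[0.06, -0.35, -0.0]
[0.07, -0.35, -0.0]
[0.08, -0.34, -0.0]
[0.08, -0.34, -0.0]
```

Request:
{"method": "send_rows", "body": {
  "deltas": [
    [0.01,-0.2,0,0,0,0,-0.9],
    [0.03,-0.35,0,0,0,0,-0.9],
    [0.04,-0.35,0,0,0,0,-0.9],
    [0.05,-0.35,0,0,0,0,-0.9],
    [0.05,-0.35,0,0,0,0,-0.9],
    [0.06,-0.35,0,0,0,0,-0.9],
    [0.06,-0.35,0,0,0,0,-0.9],
    [0.07,-0.35,0,0,0,0,-0.9],
    [0.08,-0.35,0,0,0,0,-0.9],
    [0.08,-0.35,0,0,0,0,-0.9]
  ]
}}

```text
t: 26.37
eef_pos: [0.5317, -0.228, 0.159]
tool_rot: [-0.705, 0.708, 0.026, -0.027]
wrist_force: [0.3, -1.2, -4.3]
gripper_width: 0.0148
```

```bash
python3 - <<'E'
from h import *
plan(.02,10)
im,d=env.grab_frame("scene"); cv2.imwrite("pics/b4.png",cv2.resize(im[130:290,120:290],None,fx=4,fy=4))
E
```

```text
t 26.37 j [-0.55  0.29  1.61 -0.    1.24 -0.63] grasp [ 0.5318 -0.2279  0.17  ] app [-0.002 -0.003 -1.   ] x [ 0.997  0.074 -0.002] F [ 0.3 -1.2 -4.3] w 0.0148
lid rad 0.1586 deg 9.1 r 0.221
rot err [ 0.19  0.06 -0.11]
[0.11, -0.42, 0.01]
[0.12, -0.43, -0.0]
[0.12, -0.42, -0.0]
[0.13, -0.42, -0.0]
[0.14, -0.42, -0.0]
[0.15, -0.42, -0.0]
[0.16, -0.41, -0.0]
[0.17, -0.41, -0.0]
[0.17, -0.41, -0.0]
[0.18, -0.4, -0.0]
```

View pics/b4.png

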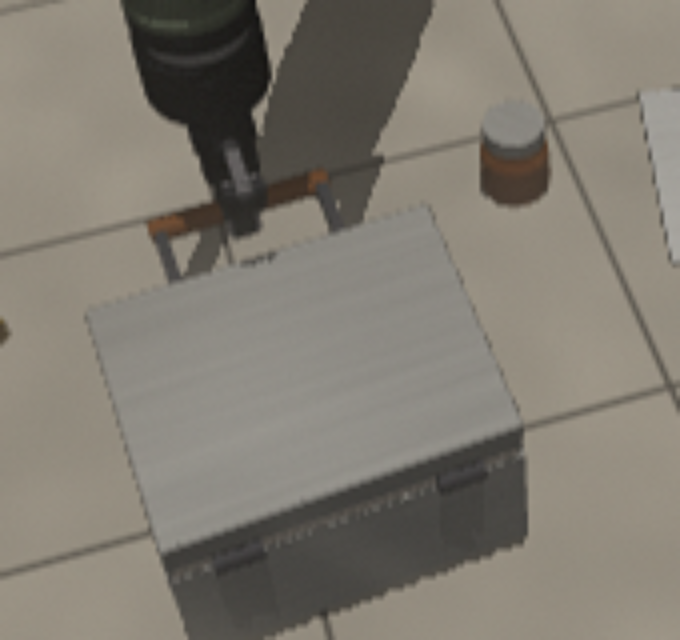

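The lid is rising with the hand, 9° by the tool pose, and the bar is held at its middle. Continuing.

Request:
{"method": "send_rows", "body": {
  "deltas": [
    [0.11,-0.42,0,0,0,0,-0.9],
    [0.12,-0.42,0,0,0,0,-0.9],
    [0.12,-0.42,0,0,0,0,-0.9],
    [0.13,-0.42,0,0,0,0,-0.9],
    [0.14,-0.42,0,0,0,0,-0.9],
    [0.15,-0.42,0,0,0,0,-0.9],
    [0.16,-0.41,0,0,0,0,-0.9],
    [0.17,-0.41,0,0,0,0,-0.9],
    [0.17,-0.41,0,0,0,0,-0.9],
    [0.18,-0.4,0,0,0,0,-0.9]
  ]
}}

```text
t: 27.25
eef_pos: [0.5472, -0.2267, 0.2048]
tool_rot: [-0.705, 0.708, 0.025, -0.027]
wrist_force: [1.6, -1.9, -4.5]
gripper_width: 0.0151
```

```bash
python3 - <<'E'
from h import *
plan(.02,10)
E
```

```text
t 27.25 j [-0.54  0.27  1.53 -0.    1.34 -0.61] grasp [ 0.5473 -0.2267  0.2158] app [-0.003 -0.004 -1.   ] x [ 0.997  0.074 -0.003] F [ 1.6 -1.9 -4.5] w 0.0151
lid rad 0.3775 deg 21.6 r 0.222
rot err [ 0.2   0.06 -0.17]
[0.28, -0.34, 0.0]
[0.21, -0.39, -0.0]
[0.21, -0.39, -0.0]
[0.22, -0.38, -0.0]
[0.23, -0.38, -0.0]
[0.24, -0.37, -0.0]
[0.24, -0.37, -0.0]
[0.25, -0.36, -0.0]
[0.26, -0.36, -0.0]
[0.26, -0.35, -0.0]
```

Request:
{"method": "send_rows", "body": {
  "deltas": [
    [0.25,-0.36,0,0,0,0,-0.9],
    [0.22,-0.39,0,0,0,0,-0.9],
    [0.22,-0.39,0,0,0,0,-0.9],
    [0.22,-0.38,0,0,0,0,-0.9],
    [0.23,-0.38,0,0,0,0,-0.9],
    [0.24,-0.37,0,0,0,0,-0.9],
    [0.24,-0.37,0,0,0,0,-0.9],
    [0.25,-0.36,0,0,0,0,-0.9],
    [0.26,-0.36,0,0,0,0,-0.9],
    [0.26,-0.35,0,0,0,0,-0.9]
  ]
}}

```text
t: 28.08
eef_pos: [0.5714, -0.2249, 0.2458]
tool_rot: [-0.705, 0.708, 0.023, -0.029]
wrist_force: [-2.0, -1.7, -3.0]
gripper_width: 0.0146
```

```bash
python3 - <<'E'
from h import *
plan(.02,10)
im,d=env.grab_frame("scene"); cv2.imwrite("pics/b5.png",cv2.resize(im[100:290,110:300],None,fx=3,fy=3))
E
```

```text
t 28.08 j [-0.51  0.29  1.43 -0.01  1.43 -0.58] grasp [ 0.5715 -0.2248  0.2568] app [-0.009 -0.004 -1.   ] x [ 0.997  0.074 -0.009] F [-2.  -1.7 -3. ] w 0.0146
lid rad 0.5916 deg 33.9 r 0.2234
rot err [ 0.17  0.04 -0.52]
[0.45, -0.18, -0.0]
[0.28, -0.34, -0.0]
[0.29, -0.33, -0.0]
[0.29, -0.33, -0.0]
[0.3, -0.32, -0.0]
[0.31, -0.32, -0.0]
[0.31, -0.31, -0.0]
[0.32, -0.3, -0.0]
[0.33, -0.3, -0.0]
[0.33, -0.29, -0.0]
```

View pics/b5.png

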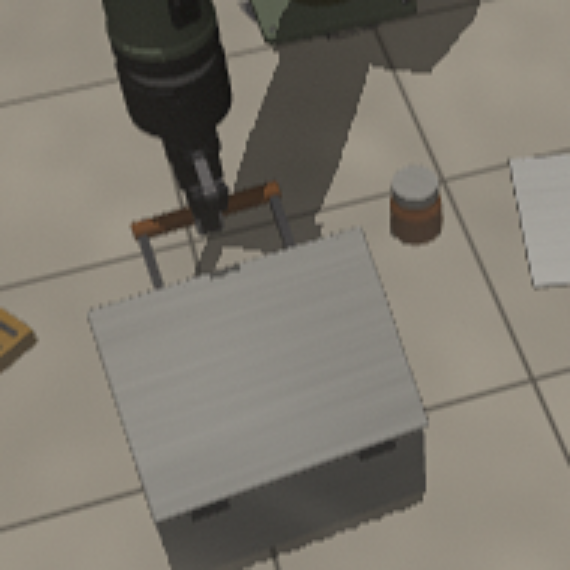

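```bash
cat >> h.py <<'E'
def lidvis(save=None):
    P=env.camera_params("scene");im,d=env.grab_frame("scene")
    if save: cv2.imwrite(save,cv2.resize(im[60:290,90:320],None,fx=2.5,fy=2.5))
    K=np.linalg.inv(P['mtx']);R=np.array(P['R']);t=np.array(P['t'])
    vv,uu=np.mgrid[0:384,0:512]; dd=np.stack([uu,vv,np.ones_like(uu)],-1)@K.T*d[...,None]
    X=(dd-t)@R
    hsv=cv2.cvtColor(im,cv2.COLOR_BGR2HSV)
    w=X[...,:2]@AX; y=X[...,:2]@np.array([-AX[1],AX[0]])
    m=(d>0)&(X[...,2]>.16)&(w>.55)&(w<.79)&(y>-.35)&(y<-.19)&(hsv[...,1]<45)&(hsv[...,2]>60)
    A=X[m]; rng=np.random.default_rng(0); best=None
    for _ in range(300):
        p=A[rng.choice(len(A),3,replace=False)]; n=np.cross(p[1]-p[0],p[2]-p[0]); l=np.linalg.norm(n)
        if l<1e-6: continue
        n/=l; k=np.abs((A-p[0])@n)<.003
        if best is None or k.sum()>best.sum(): best=k
    B=A[best]; c=B.mean(0); n=np.linalg.svd(B-c,full_matrices=False)[2][2]; n*=np.sign(n[2]) or 1
    print("vis lid: pts",len(A),best.sum(),"n",n.round(3),"angle deg",np.degrees(np.arctan2(n[:2]@AX,n[2])).round(2),"c",c.round(3), "hinge xkiln,dist", (n@(c-np.array([*(AX*.728+np.array([-AX[1],AX[0]])*-.266),.115]))).round(4))
E
python3 - <<'E'
from h import *
lidvis()
E
```

```text
vis lid: pts 5644 3707 n [0.546 0.041 0.836] angle deg 33.22 c [ 0.683 -0.222  0.198] hinge xkiln,dist 0.0347
```

Request:
{"method": "send_rows", "body": {
  "deltas": [
    [0.35,-0.27,0,0,0,-0.2,-0.9],
    [0.3,-0.33,0,0,0,-0.2,-0.9],
    [0.3,-0.33,0,0,0,0,-0.9],
    [0.3,-0.33,0,0,0,0,-0.9],
    [0.3,-0.32,0,0,0,0,-0.9],
    [0.31,-0.32,0,0,0,0,-0.9],
    [0.31,-0.31,0,0,0,0,-0.9],
    [0.32,-0.3,0,0,0,0,-0.9]
  ]
}}

```text
t: 28.85
eef_pos: [0.5954, -0.2231, 0.2735]
tool_rot: [-0.706, 0.708, 0.023, -0.029]
wrist_force: [-2.8, 0.3, 0.5]
gripper_width: 0.0146
```

```bash
python3 - <<'E'
from h import *
plan(.015,10); lidvis("pics/b6.png")
E
```

```text
t 28.85 j [-0.49  0.32  1.33 -0.01  1.5  -0.56] grasp [ 0.5955 -0.223   0.2845] app [-0.008 -0.003 -1.   ] x [ 0.997  0.073 -0.009] F [-2.8  0.3  0.5] w 0.0146
lid rad 0.7557 deg 43.3 r 0.2248
rot err [ 0.15  0.01 -0.49]
[0.49, 0.08, -0.01]
[0.25, -0.22, -0.0]
[0.25, -0.21, -0.0]
[0.25, -0.21, -0.0]
[0.26, -0.21, -0.0]
[0.26, -0.2, -0.0]
[0.26, -0.2, -0.0]
[0.27, -0.2, -0.0]
[0.27, -0.19, -0.0]
[0.27, -0.19, -0.0]
vis lid: pts 6170 3948 n [0.669 0.05  0.742] angle deg 42.13 c [ 0.696 -0.221  0.207] hinge xkiln,dist 0.0351
```

View pics/b6.png

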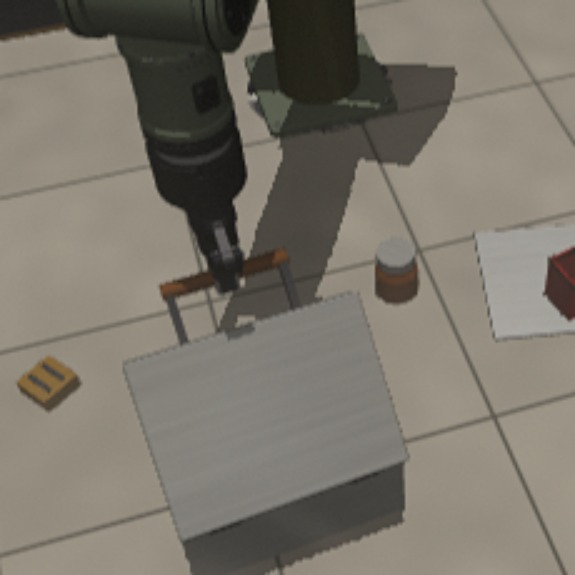

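Vision (42.1°) and tool pose (43.3°) agree to about 1°. I'll go on slowly past balance and trust the vision angle more.

Request:
{"method": "send_rows", "body": {
  "deltas": [
    [0.28,-0.17,0,0,0,-0.2,-0.9],
    [0.28,-0.17,0,0,0,-0.2,-0.9],
    [0.28,-0.18,0,0,0,0,-0.9],
    [0.28,-0.18,0,0,0,0,-0.9],
    [0.28,-0.18,0,0,0,0,-0.9],
    [0.28,-0.17,0,0,0,0,-0.9],
    [0.28,-0.17,0,0,0,0,-0.9],
    [0.28,-0.17,0,0,0,0,-0.9]
  ]
}}

```text
t: 29.57
eef_pos: [0.6193, -0.2213, 0.2942]
tool_rot: [-0.705, 0.708, 0.026, -0.026]
wrist_force: [-3.9, 0.1, 2.8]
gripper_width: 0.0147
```

```bash
python3 - <<'E'
from h import *
plan(.012,10); lidvis()
E
```

```text
t 29.57 j [-0.47  0.35  1.25 -0.    1.54 -0.55] grasp [ 0.6194 -0.2212  0.3052] app [-0.001 -0.005 -1.   ] x [ 0.997  0.074 -0.001] F [-3.9  0.1  2.8] w 0.0147
lid rad 0.8958 deg 51.3 r 0.2263
rot err [ 0.27  0.02 -0.05]
[0.5, 0.31, -0.01]
[0.22, -0.14, -0.0]
[0.22, -0.14, -0.0]
[0.23, -0.14, -0.0]
[0.23, -0.14, -0.0]
[0.23, -0.13, -0.0]
[0.23, -0.13, -0.0]
[0.23, -0.13, -0.0]
[0.23, -0.13, -0.0]
[0.23, -0.12, -0.0]
vis lid: pts 6492 3956 n [0.768 0.057 0.638] angle deg 50.33 c [ 0.709 -0.22   0.214] hinge xkiln,dist 0.0351
```

```bash
cat >> h.py <<'E'
def barvis(save=None):
    P=env.camera_params("scene");im,d=env.grab_frame("scene")
    if save: cv2.imwrite(save,cv2.resize(im[100:200,130:230],None,fx=6,fy=6,interpolation=cv2.INTER_CUBIC))
    hsv=cv2.cvtColor(im,cv2.COLOR_BGR2HSV);h,s,v=[hsv[...,i] for i in range(3)]
    m=(h>=3)&(h<18)&(s>95)&(v>50); 
    K=np.linalg.inv(P['mtx']);R=np.array(P['R']);t=np.array(P['t'])
    vv,uu=np.mgrid[0:384,0:512]; dd=np.stack([uu,vv,np.ones_like(uu)],-1)@K.T*(d+.006)[...,None]
    X=(dd-t)@R; w=X[...,:2]@AX; y=X[...,:2]@np.array([-AX[1],AX[0]])
    m&=(d>0)&(w>.45)&(w<.75)&(y>-.34)&(y<-.19)&(X[...,2]>.12)
    A=X[m]; print("bar pts",m.sum(),"kx",np.median(w[m]).round(4),"z",np.median(A[:,2]).round(4),"y",y[m].min().round(3),y[m].max().round(3))
    u=.728-np.median(w[m]);z=np.median(A[:,2])-.115;print("bar angle deg",np.degrees(np.arctan2(z,u)).round(2)-4.55,"r",np.hypot(u,z).round(4))
E
python3 - <<'E'
from h import *
barvis("pics/b7.png")
im,d=env.grab_frame("wrist"); cv2.imwrite("pics/b8.png",im)
E
```

```text
bar pts 227 kx 0.6035 z 0.296 y -0.324 -0.205
bar angle deg 50.93 r 0.2197
```

View pics/b7.png

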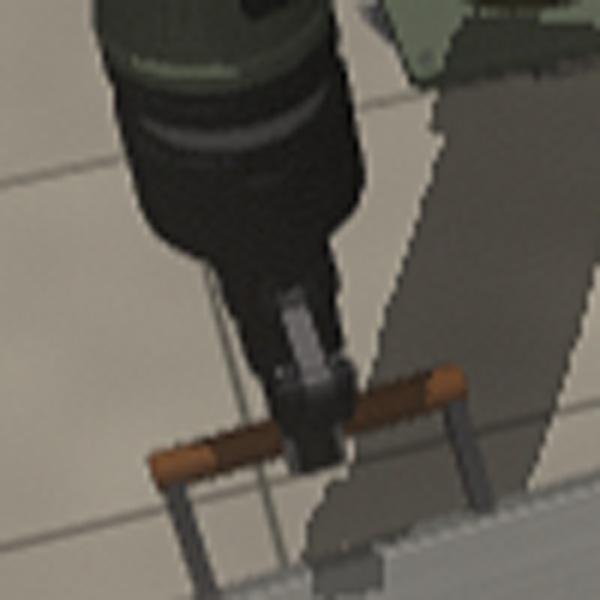

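View pics/b8.png

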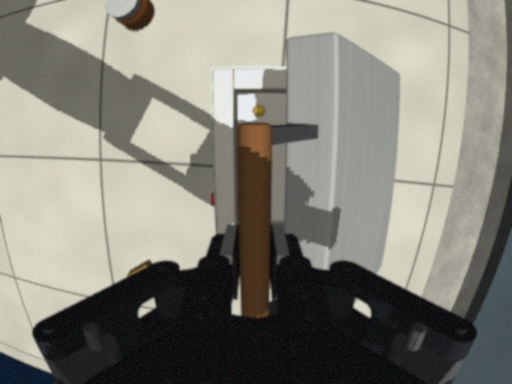

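The wrist view shows the bar still gripped between the pads, with its top end at (255,130). It sits about 9 mm below the grasp point, still on the pads. I'll firm the grip slightly and ease on past balance.

Request:
{"method": "send_rows", "body": {
  "deltas": [
    [0.24,-0.12,0,0,0,0,-0.9],
    [0.24,-0.13,0,0,0,0,-0.9],
    [0.25,-0.13,0,0,0,0,-0.9],
    [0.25,-0.13,0,0,0,0,-0.9],
    [0.25,-0.13,0,0,0,0,-0.9],
    [0.25,-0.12,0,0,0,0,-0.9]
  ],
  "newtons": 40
}}

```text
t: 30.22
eef_pos: [0.6317, -0.2203, 0.3028]
tool_rot: [-0.705, 0.708, 0.023, -0.028]
wrist_force: [-5.2, 0.1, 3.8]
gripper_width: 0.0142
```

```bash
python3 - <<'E'
from h import *
s,C=st(); print(np.degrees(lid()[0]),lid()[1]); lidvis(); barvis()
E
```

```text
t 30.22 j [-0.46  0.37  1.2  -0.01  1.57 -0.53] grasp [ 0.6318 -0.2203  0.3138] app [-0.007 -0.005 -1.   ] x [ 0.997  0.073 -0.007] F [-5.2  0.1  3.8] w 0.0142
55.14908649503567 0.2269171227525621
vis lid: pts 6661 3914 n [0.809 0.064 0.585] angle deg 54.22 c [ 0.716 -0.22   0.217] hinge xkiln,dist 0.0353
bar pts 227 kx 0.6154 z 0.3039 y -0.324 -0.204
bar angle deg 54.660000000000004 r 0.2199
```

Request:
{"method": "send_rows", "body": {
  "deltas": [
    [0.25,-0.15,0,0,0,0,-0.9],
    [0.25,-0.15,0,0,0,0,-0.9],
    [0.25,-0.15,0,0,0,0,-0.9],
    [0.25,-0.14,0,0,0,0,-0.9],
    [0.25,-0.14,0,0,0,0,-0.9],
    [0.25,-0.14,0,0,0,0,-0.9],
    [0.15,-0.08,0,0,0,0,-0.9]
  ]
}}

```text
t: 30.9
eef_pos: [0.6493, -0.2189, 0.3132]
tool_rot: [-0.705, 0.708, 0.024, -0.028]
wrist_force: [-5.1, -0.3, 5.4]
gripper_width: 0.0145
```

```bash
python3 - <<'E'
from h import *
s,C=st(); print(np.degrees(lid()[0]),lid()[1]); lidvis("pics/b9.png"); barvis()
E
```

```text
t 30.9 j [-0.45  0.4   1.14 -0.01  1.6  -0.52] grasp [ 0.6494 -0.2189  0.3242] app [-0.006 -0.005 -1.   ] x [ 0.997  0.073 -0.006] F [-5.1 -0.3  5.4] w 0.0145
60.31279310904594 0.22788257231190093
vis lid: pts 6886 3873 n [0.859 0.066 0.508] angle deg 59.46 c [ 0.724 -0.22   0.221] hinge xkiln,dist 0.0353
bar pts 242 kx 0.6332 z 0.3137 y -0.324 -0.204
bar angle deg 59.94 r 0.2201
```

View pics/b9.png

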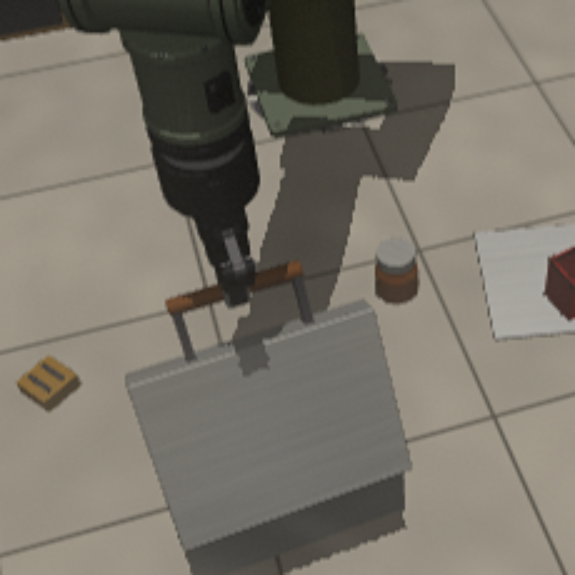

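The lid is at about 59.5–60°, some 5° past balance and under control. Now I ease it back.

Request:
{"method": "send_rows", "body": {
  "deltas": [
    [-0.12,0.06,0,0,0,0,-0.9],
    [-0.24,0.11,0,0,0,0,-0.9],
    [-0.24,0.12,0,0,0,0,-0.9],
    [-0.24,0.12,0,0,0,0,-0.9],
    [-0.24,0.13,0,0,0,0,-0.9],
    [-0.24,0.13,0,0,0,0,-0.9],
    [-0.23,0.13,0,0,0,0,-0.9],
    [-0.23,0.14,0,0,0,0,-0.9],
    [-0.23,0.14,0,0,0,0,-0.9]
  ]
}}

```text
t: 31.75
eef_pos: [0.6335, -0.2202, 0.3046]
tool_rot: [-0.704, 0.709, 0.031, -0.022]
wrist_force: [-1.1, 1.4, 4.1]
gripper_width: 0.0142
```

```bash
python3 - <<'E'
from h import *
s,C=st(); print(np.degrees(lid()[0]),lid()[1]); lidvis(); barvis()
E
```

```text
t 31.75 j [-0.46  0.36  1.21 -0.    1.55 -0.54] grasp [ 0.6334 -0.2201  0.3156] app [ 0.013 -0.007 -1.   ] x [0.997 0.074 0.012] F [-1.1  1.4  4.1] w 0.0142
55.72504647266541 0.22766772626463383
vis lid: pts 6629 3875 n [0.811 0.059 0.581] angle deg 54.44 c [ 0.716 -0.219  0.218] hinge xkiln,dist 0.0356
bar pts 234 kx 0.6159 z 0.3045 y -0.323 -0.205
bar angle deg 54.85 r 0.2202
```

Request:
{"method": "send_rows", "body": {
  "deltas": [
    [-0.23,0.14,0,0,0,0.2,-0.9],
    [-0.23,0.15,0,0,0,0.2,-0.9],
    [-0.23,0.15,0,0,0,0.1,-0.9],
    [-0.22,0.15,0,0,0,0.1,-0.9],
    [-0.22,0.15,0,0,0,0.1,-0.9],
    [-0.22,0.16,0,0,0,0.1,-0.9],
    [-0.22,0.16,0,0,0,0,-0.9],
    [-0.2,0.15,0,0,0,0,-0.9]
  ]
}}

```text
t: 32.52
eef_pos: [0.6142, -0.2217, 0.2907]
tool_rot: [-0.704, 0.709, 0.025, -0.028]
wrist_force: [-1.3, 1.2, 5.0]
gripper_width: 0.0144
```

```bash
python3 - <<'E'
from h import *
s,C=st(); print(np.degrees(lid()[0]),lid()[1]); lidvis(); barvis()
E
```

```text
t 32.52 j [-0.47  0.34  1.27 -0.01  1.53 -0.55] grasp [ 0.6142 -0.2216  0.3017] app [-0.004 -0.008 -1.   ] x [ 0.997  0.074 -0.004] F [-1.3  1.2  5. ] w 0.0144
49.75551614787958 0.22634759579361785
vis lid: pts 6391 3897 n [0.749 0.059 0.66 ] angle deg 48.7 c [ 0.707 -0.22   0.213] hinge xkiln,dist 0.035
bar pts 216 kx 0.5968 z 0.2918 y -0.324 -0.204
bar angle deg 48.870000000000005 r 0.2202
```

Request:
{"method": "send_rows", "body": {
  "deltas": [
    [-0.18,0.13,0,0,0,0,-0.9],
    [-0.15,0.12,0,0,0,0,-0.9],
    [-0.1,0.08,0,0,0,0,-0.9],
    [-0.05,0.04,0,0,0,0,-0.9],
    [0,0,0,0,0,0,-0.9],
    [0,0,0,0,0,0,-0.9]
  ]
}}

```text
t: 33.12
eef_pos: [0.6087, -0.2221, 0.2862]
tool_rot: [-0.704, 0.709, 0.025, -0.028]
wrist_force: [-1.3, 1.0, 2.8]
gripper_width: 0.0142
```

```bash
python3 - <<'E'
from h import *
s,C=st(); print(np.degrees(lid()[0]),lid()[1]); lidvis("pics/c1.png"); barvis(); st()
im,d=env.grab_frame("top"); cv2.imwrite("pics/c2.png",im)
im,d=env.grab_frame("scene"); cv2.imwrite("pics/c3.png",im)
E
```

```text
t 33.12 j [-0.48  0.33  1.29 -0.01  1.52 -0.55] grasp [ 0.6087 -0.222   0.2972] app [-0.004 -0.007 -1.   ] x [ 0.997  0.074 -0.005] F [-1.3  1.   2.8] w 0.0142
47.948958002659815 0.22601518200953413
vis lid: pts 6345 3898 n [0.723 0.055 0.688] angle deg 46.49 c [ 0.704 -0.221  0.211] hinge xkiln,dist 0.0354
bar pts 220 kx 0.5919 z 0.2875 y -0.324 -0.205
bar angle deg 47.17 r 0.2197
t 33.22 j [-0.48  0.33  1.29 -0.01  1.52 -0.55] grasp [ 0.6087 -0.222   0.2973] app [-0.004 -0.007 -1.   ] x [ 0.997  0.074 -0.005] F [-1.5 -0.1  3.7] w 0.0143
```

View pics/c3.png

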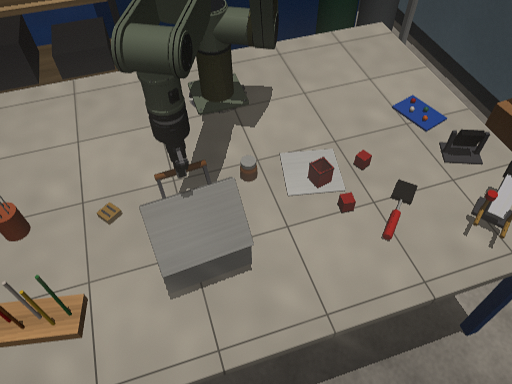

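View pics/c2.png

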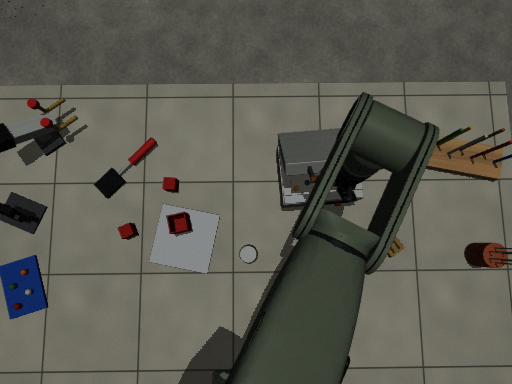

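Scene view: the pot is mouth-up inside the plate at (320,172). The jar (248,167), the mould (109,213) and the paddle (397,210) are where they started. The lid is held by its bar at (181,170). I'll check that it stays still, then hand in.

Request:
{"method": "send_rows", "body": {
  "deltas": [
    [0,0,0,0,0,0,-0.9],
    [0,0,0,0,0,0,-0.9],
    [0,0,0,0,0,0,-0.9],
    [0,0,0,0,0,0,-0.9],
    [0,0,0,0,0,0,-0.9],
    [0,0,0,0,0,0,-0.9]
  ]
}}

```text
t: 33.82
eef_pos: [0.6088, -0.2221, 0.2863]
tool_rot: [-0.704, 0.709, 0.025, -0.028]
wrist_force: [-1.4, -0.2, 3.7]
gripper_width: 0.0146
```

```bash
python3 - <<'E'
from h import *
s,C=st(); print(np.abs(s['joint_vel']).max()); lidvis(); barvis()
print(env.hand_in())
E
```

```text
t 33.82 j [-0.48  0.33  1.29 -0.01  1.52 -0.55] grasp [ 0.6088 -0.222   0.2973] app [-0.004 -0.007 -1.   ] x [ 0.997  0.074 -0.005] F [-1.4 -0.2  3.7] w 0.0146
0.00101836630661004
vis lid: pts 6340 3927 n [0.726 0.054 0.685] angle deg 46.74 c [ 0.704 -0.221  0.211] hinge xkiln,dist 0.0353
bar pts 217 kx 0.5916 z 0.2876 y -0.324 -0.205
bar angle deg 47.13 r 0.22
the job is handed in; nothing more can be done
None
```

I turned the large red pot over in two 90° turns, with a rest on its side in between. It now stands mouth-up near the middle of the plate, released. I then raised the lid by its bar to about 59.5–60°, roughly 5° past balance. I eased it back and handed in at 33.9 s, with the bar still held.

**Lid:** it held still at 46.7° by the lid plane and 47.1° by the bar, about 7.5° below balance. The tool pose read about 1° higher, at 47.9°, because the bar slid several millimetres down between the pads during the lift. It was still held firmly at the end.

**Pot:** on the first try I found the wrist could not lean far enough forward to lay the pot down. I stood it back up mouth-down on the plate and regripped it at a steeper angle. It touched down at about 7–8 N before I let go.

**Bystanders:** the jar, mould and paddle looked unmoved in the last pictures. I judged that by eye and did not measure it.

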